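# Make up two stain-treating kits in their spill trays

## Robot

A 6-joint arm with a two-finger parallel gripper is mounted at the origin on a cart in front of the work surface, level with it; the furniture and walls round the work are solid. World frame = base frame: x ahead of the robot, y to its left, z up, the work surface at z = 0. Lengths are in m, angles in rad, forces in N, time in s.
With the tool pointing down it reaches from about 0.3 to 0.85 m from the base axis. Payload 4.2 kg.
Tool frame: the origin (TCP) lies midway between the tips of the shut fingers; the grasp point (between the pads) lies 19 mm behind it; x points along the fingers, y is the direction in which the jaws open and shut, and the axes are right-handed (so a half turn about x gives the same grasp; the last joint's range is limited). The gripper opens to 91 mm and grips with 3 to 60 N. Pads are 32 mm wide; open, the fingers measure 118 mm over their backs; the gripper's body (76 mm by 178 mm) begins 60 mm behind the grasp point.
Start: joints at [-1.165, 0.32, 1.565, -0, 1.257, -0.02], TCP at [0.238, -0.524, 0.214] pointing down, gripper open.
Joint ranges: [-3.11, 3.11], [-0.84, 2.01], [0.21, 2.61], [-1.34, 4.49], [0.05, 2.63], [-2.56, 2.56]. Speed limits (rad/s): [2.57, 2.57, 3.14, 3.14, 3.14, 3.14].

## Interface

Orientations are given as a 3x3 rotation matrix whose columns are the frame's x, y, z axes.
In Python, from cell import manip gives the robot as it stands.
- The arm moves only by the tool carry_out, never from a script. Its argument "commands" is text: rows parted by semicolons, each of 6 numbers parted by spaces: the shift along the tool's x, y, z in mm, then the turn, a rotation vector about the tool's x, y, z in degrees. In form: dx dy dz ax ay az; .... A call has 1 to 20 rows; each row shifts and turns the commanded pose from where the row before left it, along the tool's axes as they then stand; what a row does not reach is not made up. A row lasts 1/10 s, in which the tool goes at most 50 mm and 8.59 degrees, less where a joint would pass 70% of its speed; a pose out of reach is approached as far as the arm can. A call is refused whole if a number of a shift passes 50 or a number of a turn 8.59, either way. A call with a gripper value outside its range is refused whole. "hand" is the closure, from 0 (fully open) to 1 (shut), set as the call begins (left out, the last holds). The fingers move at their own pace and stop on an object; "grip_force" is the grip in N (left out, the last holds). Time passes only in rows, so rows that do not move let the fingers close. It gives the time, the measured TCP pose, the force and the opening at its end, in the units of the state.
- manip.read_state(): the state, without advancing time (a new reading comes with each control period).
- manip.capture(name): name is "scene" or "top" or "wrist"; returns the picture (480x640x3 uint8, red, green, blue); there is no depth.
- manip.camera_params(name): a dict with "K" (3x3 intrinsics, pixels), "origin" and "orientation" of the camera in the world. Camera axes: x right, y down, z forward; pixel columns grow to the right and rows downward; lengths in m; the calibration is good to about 2 mm. The wrist camera is an equidistant fisheye: a pixel r from the principal point sees the ray r / f radians off the axis. A picture is of the moment at which its call begins: read the wrist's pose just before it. camera_params takes no time and is no camera call; for the wrist camera it gives the pose at the moment of the call.
- manip.hand_in(): hands the job in, once; it reports no verdict.
The state is a dict: "clock": time; "q": joint angles; "joint_vel": joint speeds; "effort": joint torques, N m; "position": TCP position; "orientation": TCP orientation; "wrist_force": force on the tool from outside, world axes, zero at the start; "torque": the same for the moment, N m; "gripper_width": finger opening in m.
Only numpy, scipy, OpenCV 4.12 (cv2) and the standard library are available. Lean on these libraries where they do the work, as an engineer would, in place of code of your own. Each camera call takes 0.05 s, during which the arm holds its last target. There are 200 camera calls.

## Task

Make up the two stain kits: each spill tray already has its bottle at the back, and the two wells in front of the bottle are to be filled in order of use from left to right, as seen from the robot. In front of the trigger-spray bottle stand the stain roller in the left well and the black hand lamp in the right well, to the right of the roller; in front of the purple bottle stand the dropper bottle in the left well and the starch spray can in the right well, to the right of the dropper. Everything stands upright on the floor of its well; do not shift or knock over the two bottles or the pot of cream standing on the worktop.

Things in the scene. Friction and masses are not known exactly. Their poses are not given: they have to be found in the camera images.
- tray_spray: grey spill tray (fixed) holding the trigger-spray bottle; both trays are alike. 170 (x) x 156 (y) mm, rim 31 mm high. Front: two wells, 66 (x) x 70 (y) mm, left centre (-0.049, +0.040) m, right centre (-0.049, -0.040) m in its frame; behind: a bay for the bottle. Floors 5 mm above the worktop, inner walls 24 mm. Origin: underside centre; x to its back, y to its left, z up; yaw within 0.12 rad.
- tray_purple: grey spill tray (fixed) holding the purple bottle; both trays are alike. 170 (x) x 156 (y) mm, rim 31 mm high. Front: two wells, 66 (x) x 70 (y) mm, left centre (-0.049, +0.040) m, right centre (-0.049, -0.040) m in its frame; behind: a bay for the bottle. Floors 5 mm above the worktop, inner walls 24 mm. Origin: underside centre; x to its back, y to its left, z up; yaw within 0.12 rad.
- spray_bottle_mid (a point): flat clear bottle with a teal-green label and a black trigger head, 54 x 118 x 280 mm, loose, standing upright in the back bay of its tray (centre about 42 mm behind the tray's origin), broad side to the front. Point on its axis 140 mm above its foot. Stays where it is.
- wash_bottle_mid (a point): round purple bottle with a white cap, 68 mm across, 226 mm high, loose, standing upright in the back bay of its tray (centre about 42 mm behind the tray's origin). Point at its centre, 113 mm above its foot. Stays where it is.
- roller_mid (a point): stain roller: small upright bottle, dark blue with a wide ochre-yellow cap that makes up its upper 43 mm; 36 x 42 mm (x by y of this frame), 106 mm high, 0.08 kg. Point at its centre, 53 mm above its foot; z up. Its sides are plain and nearly upright: grasp anywhere.
- lamp_mid (a point): hand lamp: black torch with a red band, standing on its tail; 150 mm high, body 33 mm across from 36 to 82 mm above its foot, head 40 mm across above that, 0.16 kg. Point at its centre, 75 mm above its foot; z up.
- dropper_mid (a point): dropper bottle: small round amber glass bottle with a black rubber bulb; 102 mm high over all, 33 mm across up to 56 mm above its foot, then a sloping shoulder, a collar 24 mm across (62 to 77 mm, good to grip with the fingertips) and the 13 mm bulb; 0.07 kg. Point at its centre, 51 mm above its foot; z up.
- starch_can_mid (a point): starch spray: round white aerosol can with a tall green cap, 52 mm across (48 mm at the cap), 171 mm high, 0.21 kg. Point at its centre, 85.5 mm above its foot; z up.
- cream_pot_mid (a point): pot of hand cream: squat round white pot with a red lid, 58 mm across, 50 mm high, standing on the worktop among the loose things; not part of the kits, leave it alone. Point at its centre, 25 mm above its foot.
Not all that is in view belongs to the job. Leave any pink look-alike of the part that bears dropper_mid alone.

How it is judged:
By the outcome, as a careful person would: the job done as asked, in the order asked, and still so for the second after the job is handed in, with the robot touching nothing.
It also fails if it takes over 93 s, if anything falls off the work surface, if the arm or the gripper's body presses on something with over 40 N, if the wrist force passes 120 N, or if a joint passes its speed limit or range.

## Working session

There is one attempt and no reset: what is moved stays moved. The work goes in short steps, Python scripts to look and compute and a tool call to move; the robot and the scene stay as the last step left them, time stands still between calls to the robot, and variables do not carry over. Pictures are saved under pics/ and viewed, about 12 in all and at most 16, crops included, and the job is handed in when it is done.

Besides the shell and the picture viewer there is one more tool, called after "Request:" in YAML: its name, and indented under it one key for each argument. carry_out: Moves the arm, as the interface text tells. Its arguments: {"type":"object","properties":{"commands":{"type":"string"},"hand":{"type":"number"},"grip_force":{"type":"number"}},"required":["commands"]}

```bash
mkdir -p pics; ls; python3 - <<'E'
from cell import manip
import cv2,numpy as np
s=manip.read_state();print(s['clock'],s['position'],s['orientation'],s['gripper_width'])
for n in['scene','top']:
    p=manip.camera_params(n);print(n,p)
    im=manip.capture(n);cv2.imwrite(f'pics/{n}0.png',im[:,:,::-1])
E
```

```text
pics
0.0 [ 0.23729506 -0.52319779  0.21312076] [[-7.20432154e-04  4.13049808e-01 -9.10708151e-01]
 [ 1.60768495e-03 -9.10706732e-01 -4.13050437e-01]
 [-9.99998448e-01 -1.76170660e-03 -7.95154794e-06]] 0.09119039448924364
scene {'K': array([[621.28168419,   0.        , 318.50943554],
       [  0.        , 621.28168419, 242.66224747],
       [  0.        ,   0.        ,   1.        ]]), 'origin': array([-0.06386807,  0.65588679,  0.95013859]), 'orientation': array([[-0.76365102, -0.4737664 ,  0.43861431],
       [-0.64557775,  0.55174659, -0.52801995],
       [ 0.00815416, -0.68638261, -0.7271949 ]])}
top {'K': array([[588.70212786,   0.        , 320.87082185],
       [  0.        , 588.70212786, 231.35533715],
       [  0.        ,   0.        ,   1.        ]]), 'origin': array([0.36516924, 0.03562187, 1.1018961 ]), 'orientation': array([[-0.00792047, -0.99606742,  0.08824381],
       [-0.99996388,  0.00816162,  0.00237233],
       [-0.00308321, -0.08822183, -0.99609608]])}
```

View pics/scene0.png

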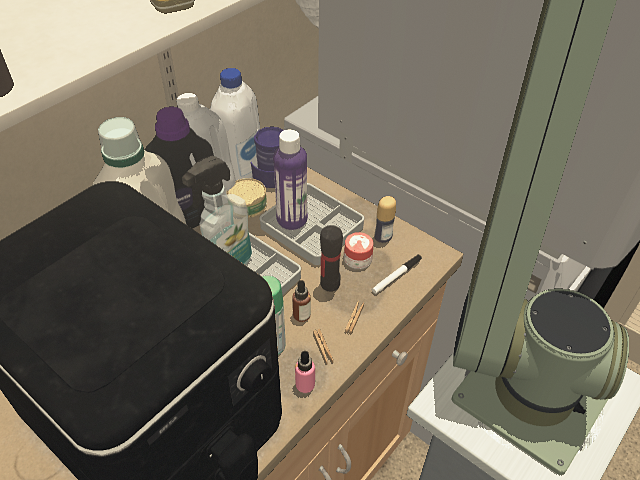

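View pics/top0.png

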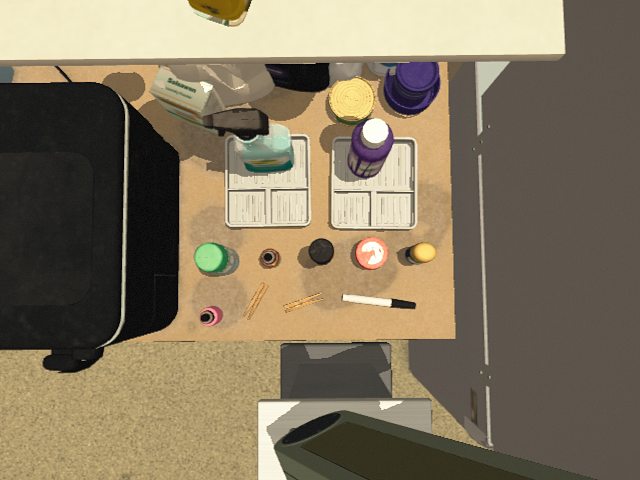

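The top view shows the can at (211,257), the amber dropper at (270,257), the lamp at (321,251), the cream pot at (371,253) and the roller at (424,252). The pink look-alike is at (210,316). The dropper has two candidates: the amber bottle at (270,257) and the pink one at (210,316). The amber one fits. A tall grey cabinet stands to the right, between the arm and the work, so I'll check that next.

```bash
cat > h.py <<'E'
from cell import manip
import cv2,numpy as np
def ray(n,u,v):
    p=manip.camera_params(n);K=p['K'];R=np.array(p['orientation'])
    d=np.array([(u-K[0,2])/K[0,0],(v-K[1,2])/K[1,1],1.])
    if n=='wrist':
        r=np.hypot(d[0],d[1]);d=np.array([d[0]/r*np.sin(r),d[1]/r*np.sin(r),np.cos(r)])
    return np.array(p['origin']),R@d
def at(n,u,v,z):
    o,d=ray(n,u,v);return o+d*(z-o[2])/d[2]
def proj(n,P):
    p=manip.camera_params(n);K=p['K'];c=np.array(p['orientation']).T@(np.array(P)-p['origin'])
    if n=='wrist':
        t=np.arctan2(np.hypot(c[0],c[1]),c[2]);return K[:2,2]+K[0,0]*t*c[:2]/np.hypot(c[0],c[1])
    return K[:2,2]+K[0,0]*c[:2]/c[2]
def two(a,b):
    (o1,d1),(o2,d2)=ray(*a),ray(*b)
    A=np.stack([d1,-d2],1);t=np.linalg.lstsq(A,o2-o1,rcond=None)[0]
    p,q=o1+t[0]*d1,o2+t[1]*d2
    return (p+q)/2,np.linalg.norm(p-q)
E
python3 - <<'E'
from h import *
np.set_printoptions(precision=3,suppress=True)
im=manip.capture('wrist');cv2.imwrite('pics/w0.png',im[:,:,::-1])
t=cv2.imread('pics/top0.png');s=cv2.imread('pics/scene0.png')
cv2.imwrite('pics/crop.png',np.vstack([cv2.resize(t[130:350,170:470],(798,585))[:400], ])) 
cv2.imwrite('pics/drop.png',cv2.resize(s[230:400,240:440],(800,600)))
print(manip.camera_params('wrist'))
for nm,u,v,z in[('can',211,257,.171),('drop',270,257,.102),('lamp',321,251,.15),('pot',371,252,.05),('roll',425,252,.106),
 ('S fl',226,227,.031),('S fr',310,227,.031),('S bl',227,136,.031),('S br',310,136,.031),('P fl',332,228,.031),('P fr',416,229,.031),('P bl',333,139,.031),('P br',416,139,.031),
 ('spraytop',240,122,.27),('purptop',375,132,.226),('fryer base',179,150,0),('fryer base f',178,330,0),('counter r',455,200,0),('counter f',300,340,0)]:
    print(nm,at('top',u,v,z))
print('grey edge x-lines',at('top',478,140,0),at('top',490,445,0), at('top',490,445,.5))
print(two(('top',411,100),('top',411,100)) if 0 else '')
for P in[(.238,-.524,.21),(0,0,0),(.4,-.3,0)]:print(P,proj('scene',P),proj('top',P))
E
```

```text
{'K': array([[371.648,   0.   , 321.55 ],
       [  0.   , 371.648, 246.78 ],
       [  0.   ,   0.   ,   1.   ]]), 'origin': array([ 0.298, -0.496,  0.384]), 'orientation': array([[ 0.414, -0.884, -0.219],
       [-0.91 , -0.402, -0.098],
       [-0.002,  0.24 , -0.971]])}
can [0.408 0.212 0.171]
drop [0.411 0.125 0.102]
lamp [0.418 0.038 0.15 ]
pot [ 0.421 -0.051  0.05 ]
roll [ 0.417 -0.138  0.106]
S fl [0.469 0.212 0.031]
S fr [0.468 0.058 0.031]
S bl [0.639 0.211 0.031]
S br [0.638 0.057 0.031]
P fl [0.466 0.018 0.031]
P fr [ 0.463 -0.136  0.031]
P bl [0.632 0.014 0.031]
P br [ 0.63  -0.139  0.031]
spraytop [0.598 0.153 0.27 ]
purptop [ 0.593 -0.046  0.226]
fryer base [0.62  0.307 0.   ]
fryer base f [0.281 0.304 0.   ]
counter r [ 0.52  -0.215  0.   ]
counter f [0.261 0.078 0.   ]
grey edge x-lines [ 0.635 -0.262  0.   ] [ 0.07  -0.266  0.   ] [ 0.204 -0.129  0.5  ]

(0.238, -0.524, 0.21) [570.719 105.31 ] [699.526 366.312]
(0, 0, 0) [532.494 394.308] [344.031 485.923]
(0.4, -0.3, 0) [431.795 200.471] [502.175 263.351]
```

View pics/w0.png

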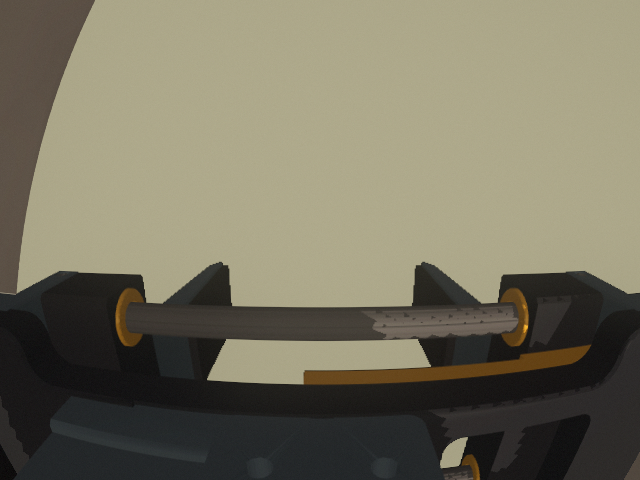

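View pics/drop.png

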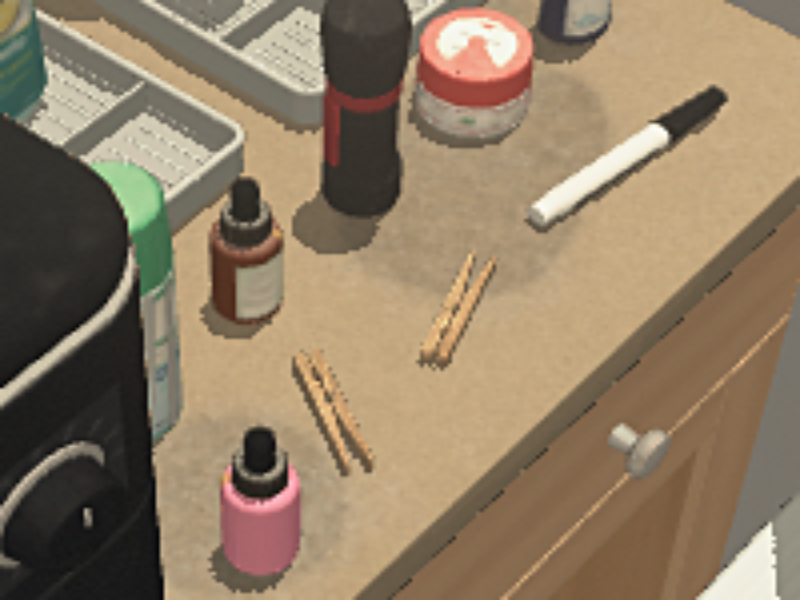

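```bash
python3 - <<'E'
from h import *
np.set_printoptions(precision=3,suppress=True)
t=cv2.imread('pics/top0.png');s=cv2.imread('pics/scene0.png')
a=cv2.resize(t[40:480,440:640],(273,600));b=cv2.resize(s[0:320,280:640],(525,467));c=np.zeros((600,800,3),np.uint8)
c[:,:273]=a;c[:467,275:800]=b;c=np.clip(c.astype(float)*1.0,0,255).astype(np.uint8)
cv2.imwrite('pics/panel.png',c)
E
```

```text
(no output)
```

View pics/panel.png

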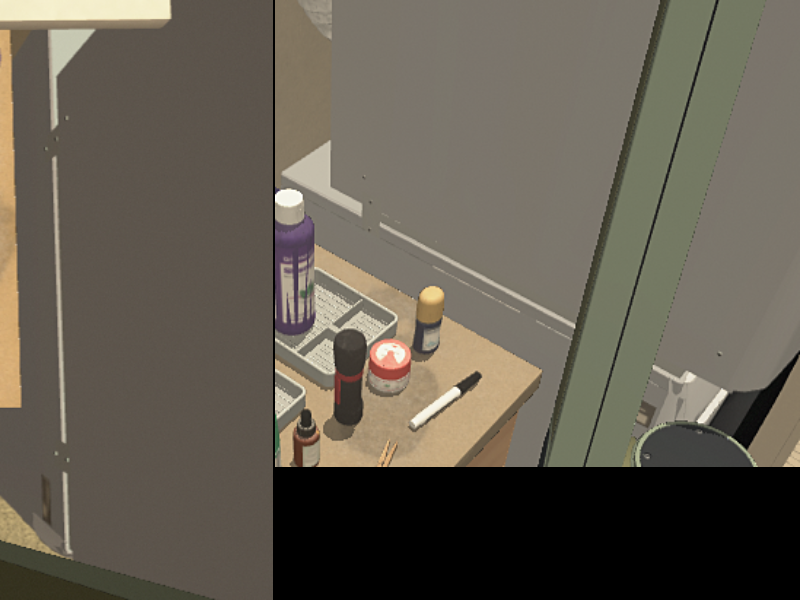

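```bash
python3 - <<'E'
from h import *
np.set_printoptions(precision=3,suppress=True)
print('back dot',two(('top',489,126.5),('scene',341,121)))
print('front dot',two(('top',489,377),('scene',584.5,242)))
def aty(n,u,v,y):
    o,d=ray(n,u,v);return o+d*(y-o[1])/d[1]
print('front lower corner',aty('scene',599,264,-.266),aty('scene',560,258,-.266),'back edge',aty('scene',320,10,-.266),aty('scene',320,130,-.266))
for u,v in[(95,0),(40,150),(17,290)]:
    print(ray('wrist',u,v)[1],aty('wrist',u,v,-.27),at('wrist',u,v,0),at('wrist',u,v,-.85))
w=cv2.imread('pics/w0.png');print(w[100,300],w[100,10],w[340,260],w[250,600])
E
```

```text
back dot (array([ 0.623, -0.243,  0.143]), np.float64(9.115352620621853e-05))
front dot (array([ 0.135, -0.278,  0.073]), np.float64(0.14374712575757165))
front lower corner [ 0.025 -0.266  0.09 ] [ 0.093 -0.266  0.058] back edge [ 0.705 -0.266  0.361] [ 0.701 -0.266  0.068]
[ 0.155  0.654 -0.74 ] [ 0.352 -0.27   0.127] [ 0.378 -0.157  0.   ] [ 0.556  0.594 -0.85 ]
[-0.227  0.644 -0.73 ] [ 0.218 -0.27   0.127] [ 0.179 -0.158  0.   ] [-0.086  0.591 -0.85 ]
[-0.541  0.556 -0.631] [ 0.078 -0.27   0.127] [-0.031 -0.158  0.   ] [-0.761  0.591 -0.85 ]
[140 168 175] [71 82 92] [124 151 156] [136 165 170]
```

```bash
python3 - <<'E'
from h import *
np.set_printoptions(precision=3,suppress=True)
n=np.array([np.sin(1.165),np.cos(1.165),0]) # normal of arm plane
for u,v in[(575,0),(545,150),(490,370)]:
    o,d=ray('scene',u,v);print(o+d*(-(o@n)/(d@n)))
def aty(n,u,v,y):
    o,d=ray(n,u,v);return o+d*(y-o[1])/d[1]
for u,v in[(639,185),(639,5),(500,2),(320,2)]:print(aty('scene',u,v,-.243))
for u,v in[(639,100),(639,400)]:print(aty('top',u,v,-.243))
s=manip.read_state();print(s['effort'],s['wrist_force'],s['torque'])
E
```

```text
[ 0.471 -1.097  0.159]
[ 0.316 -0.736 -0.073]
[ 0.166 -0.386 -0.57 ]
[ 0.023 -0.243  0.301]
[ 0.126 -0.243  0.564]
[ 0.322 -0.243  0.507]
[ 0.686 -0.243  0.392]
[ 0.523 -0.243  0.597]
[ 0.26  -0.243  0.57 ]
[ -0.001 -41.277 -23.216   0.072   0.043  -0.   ] [-0.038 -0.41  -1.447] [ 0.037 -0.036 -0.02 ]
```

Request:
carry_out:
  commands: "-10 0 0 0 0 0;-20 0 0 0 0 0;-20 0 0 0 0 0;-20 0 0 0 0 0;-30 0 0 0 0 0;-30 0 0 0 0 0;-30 0 0 0 0 0;-30 0 0 0 0 0;-30 0 0 0 0 0;-20 0 0 0 0 0;-10 0 0 0 0 0;0 0 0 0 0 0"
  hand: 0

```text
clock: 1.35
position: [0.2376, -0.5239, 0.4663]
orientation: [[0.002, 0.413, -0.911], [-0.004, -0.911, -0.413], [-1.0, 0.004, 0.0]]
wrist_force: [0.9, 1.0, 0.3]
gripper_width: 0.091
```

```bash
python3 - <<'E'
from h import *
np.set_printoptions(precision=3,suppress=True)
s=manip.read_state();print(s['clock'],s['q'],s['position'],s['effort'],s['wrist_force'])
im=manip.capture('wrist');im2=manip.capture('scene');im3=manip.capture('top')
a=np.hstack([cv2.resize(i,(400,300)) for i in(im,im2)]);b=np.hstack([cv2.resize(im3,(400,300)),np.zeros((300,400,3),np.uint8)])
cv2.imwrite('pics/m1.png',np.vstack([a,b])[:,:,::-1])
E
```

```text
1.35 [-1.165  0.285  0.999 -0.     1.853 -0.02 ] [ 0.238 -0.524  0.466] [ -0.012 -40.249 -24.674   0.073   0.127  -0.   ] [0.919 0.974 0.285]
```

View pics/m1.png

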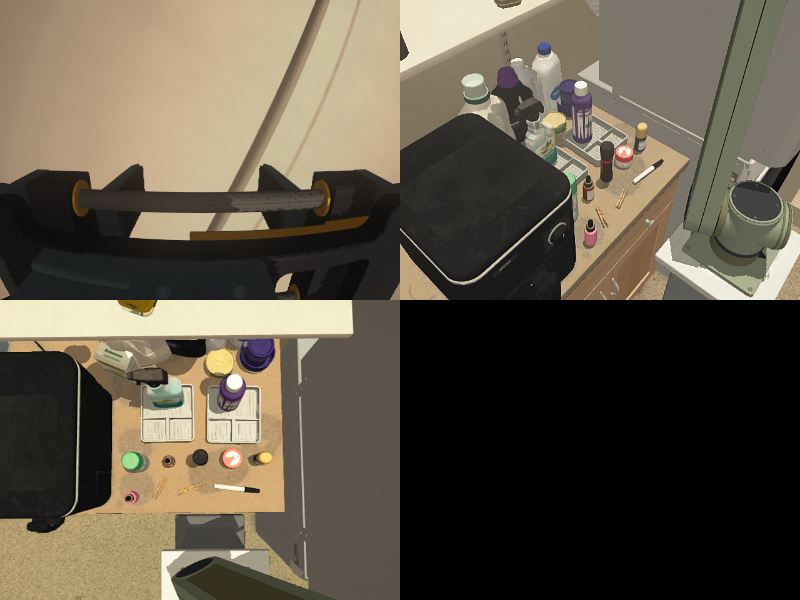

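Request:
carry_out:
  commands: "-20 0 0 0 0 0;-30 0 0 0 0 0;-30 0 0 0 0 0;-30 0 0 0 0 0;-30 0 0 0 0 0;-30 0 0 0 0 0;-20 0 0 0 0 0;-10 0 0 0 0 0;0 0 0 0 0 0"

```text
clock: 2.4
position: [0.2299, -0.5068, 0.6405]
orientation: [[0.008, 0.413, -0.911], [-0.018, -0.911, -0.413], [-1.0, 0.02, 0.0]]
wrist_force: [-0.2, -1.2, -0.2]
gripper_width: 0.0908
```

```bash
python3 - <<'E'
from h import *
np.set_printoptions(precision=3,suppress=True)
s=manip.read_state();print(s['clock'],s['q'],s['position'],s['effort'],s['wrist_force'])
im=manip.capture('wrist')
cv2.imwrite('pics/m2.png',im[:,:,::-1]);print(manip.camera_params('wrist'))
E
```

```text
2.4 [-1.166  0.468  0.214  0.     2.439 -0.02 ] [ 0.23  -0.507  0.641] [ -0.044 -40.579 -17.262   0.046  -0.112   0.002] [-0.156 -1.231 -0.206]
{'K': array([[371.648,   0.   , 321.55 ],
       [  0.   , 371.648, 246.78 ],
       [  0.   ,   0.   ,   1.   ]]), 'origin': array([ 0.289, -0.477,  0.811]), 'orientation': array([[ 0.413, -0.886, -0.211],
       [-0.91 , -0.397, -0.117],
       [ 0.02 ,  0.24 , -0.97 ]])}
```

View pics/m2.png

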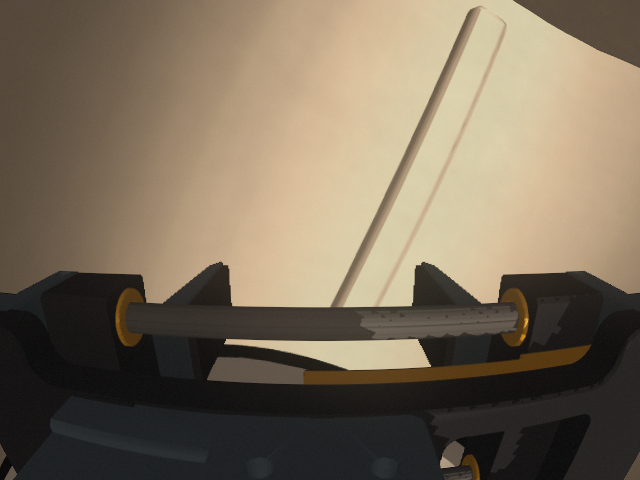

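Request:
carry_out:
  commands: "20 0 -4 -0.4 0 0;20 0 -10 -1 0 0;20 0 -10 -1 0 0;0 0 0 0 0 0"

```text
clock: 2.85
position: [0.2528, -0.4974, 0.5767]
orientation: [[0.005, 0.452, -0.892], [-0.01, -0.892, -0.452], [-1.0, 0.011, 0.0]]
wrist_force: [0.2, 0.3, -0.2]
gripper_width: 0.0912
```

```bash
python3 - <<'E'
from h import *
np.set_printoptions(precision=3,suppress=True)
s=manip.read_state();print(s['clock'],s['q'],s['position'],s['effort'],s['wrist_force'])
E
```

```text
2.85 [-1.121  0.336  0.639 -0.     2.156 -0.02 ] [ 0.253 -0.497  0.577] [  0.475 -43.055 -21.091   0.152  -0.174   0.001] [ 0.167  0.283 -0.171]
```

Request:
carry_out:
  commands: "0 -0.5 -24 -2.5 0 0;0 -0.5 -24 -2.5 0 0;0 -0.5 -24 -2.5 0 0;0 -0.5 -24 -2.5 0 0;0 -0.5 -24 -2.5 0 0;0 -0.5 -24 -2.5 0 0;0 0 0 0 0 0"

```text
clock: 3.55
position: [0.3729, -0.417, 0.5799]
orientation: [[0.009, 0.669, -0.743], [-0.017, -0.743, -0.669], [-1.0, 0.019, 0.004]]
wrist_force: [-0.5, 0.3, 0.9]
gripper_width: 0.0913
```

```bash
python3 - <<'E'
from h import *
np.set_printoptions(precision=3,suppress=True)
s=manip.read_state();print(s['clock'],s['q'],s['position'],s['effort'],s['wrist_force'])
im=manip.capture('scene')
cv2.imwrite('pics/m3.png',im[:,:,::-1])
E
```

```text
3.55 [-0.859  0.337  0.628 -0.005  2.158 -0.024] [ 0.373 -0.417  0.58 ] [  1.078 -39.992 -21.163   0.249  -0.051  -0.003] [-0.522  0.293  0.889]
```

View pics/m3.png

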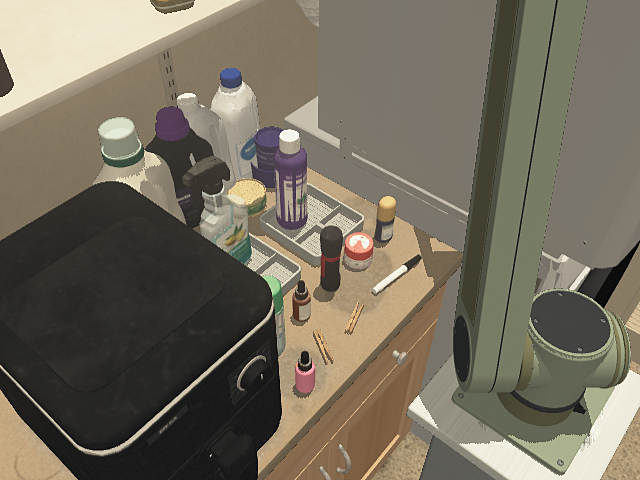

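Request:
carry_out:
  commands: "0 -10 -23 -2.5 0 0;0 -10 -23 -2.5 0 0;0 -10 -22 -2.5 0 0;0 -10 -22 -2.5 0 0;0 0 0 0 0 0"

```text
clock: 4.1
position: [0.4054, -0.3247, 0.5791]
orientation: [[0.009, 0.786, -0.618], [-0.016, -0.617, -0.786], [-1.0, 0.017, 0.007]]
wrist_force: [-0.6, -0.9, 0.6]
gripper_width: 0.0916
```

```bash
python3 - <<'E'
from h import *
np.set_printoptions(precision=3,suppress=True)
s=manip.read_state();print(s['clock'],s['q'],s['position'],s['effort'],s['wrist_force'])
E
```

```text
4.1 [-0.693  0.251  0.756 -0.008  2.116 -0.032] [ 0.405 -0.325  0.579] [  1.015 -34.901 -20.989   0.237  -0.046  -0.009] [-0.595 -0.915  0.646]
```

Request:
carry_out:
  commands: "0 -10 -22 -2.5 0 0;0 -10 -21 -2.5 0 0;0 -10 -21 -2.5 0 0;0 -10 -20 -2.5 0 0;0 -5 -20 -2.5 0 0;0 0 -20 -2.5 0 0;0 0 -20 -2.5 0 0;0 0 -20 -2.5 0 0;0 0 0 0 0 0"

```text
clock: 5.0
position: [0.4496, -0.1591, 0.5755]
orientation: [[0.008, 0.95, -0.312], [-0.015, -0.312, -0.95], [-1.0, 0.012, 0.012]]
wrist_force: [-0.8, 0.0, -0.1]
gripper_width: 0.0913
```

```bash
python3 - <<'E'
from h import *
np.set_printoptions(precision=3,suppress=True)
s=manip.read_state();print(s['clock'],s['q'],s['position'],s['effort'],s['wrist_force'])
im=manip.capture('wrist')
cv2.imwrite('pics/m4.png',im[:,:,::-1])
for P in[(.417,-.138,.106),(.421,-.051,.05),(.42,.038,.15)]:print(proj('wrist',P))
E
```

```text
5.0 [-0.356  0.169  0.876 -0.013  2.084 -0.045] [ 0.45  -0.159  0.576] [  0.983 -31.95  -22.259   0.217  -0.009  -0.008] [-0.789  0.04  -0.135]
[296.823 185.781]
[285.499 138.515]
[262.109  85.242]
```

View pics/m4.png

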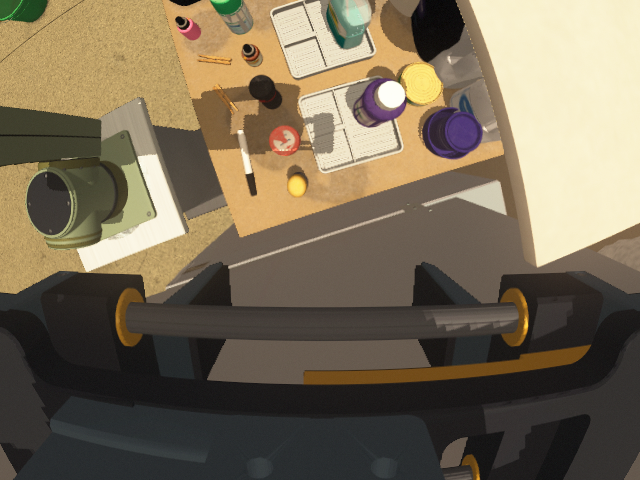

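```bash
cat >> h.py <<'E'
from scipy.spatial.transform import Rotation as Ro
def plan(pos,az,n,tilt=None):
    "n rows from the measured pose to TCP pos, tool down, tool z at azimuth az (deg); smooth ends"
    s=manip.read_state();p=np.array(s['position']);R=Ro.from_matrix(s['orientation'])
    z=np.array([np.cos(np.radians(az)),np.sin(np.radians(az)),0]);x=np.array([0,0,-1.])
    T=Ro.from_matrix(np.stack([x,np.cross(z,x),z],1));w=(R.inv()*T).as_rotvec(degrees=True)
    k=np.ones(n);k[[0,-1]]=.5;f=np.cumsum(k)/k.sum();pos=np.array(pos);out=[]
    cp,cR=p,R
    for a in f:
        q=p+a*(pos-p);Q=R*Ro.from_rotvec(w*a,degrees=True)
        d=np.round(cR.inv().apply(q-cp)*1000,1);r=np.round((cR.inv()*Q).as_rotvec(degrees=True),2)
        out.append(' '.join(f'{v:g}' for v in [*d,*r]));cp=cp+cR.apply(d/1000);cR=cR*Ro.from_rotvec(r,degrees=True)
    print('turn',w.round(1),'shift',(pos-p).round(3));print(';'.join(out))
def st():
    s=manip.read_state();print('t',round(s['clock'],2),'p',np.round(s['position'],4),'q',np.round(s['q'],2),'F',np.round(s['wrist_force'],1),'w',round(s['gripper_width'],4))
E
python3 - <<'E'
from h import *
np.set_printoptions(precision=3,suppress=True)
def cen(img,lo,hi,roi):
    h=cv2.cvtColor(img,cv2.COLOR_BGR2HSV);m=cv2.inRange(h,lo,hi);u0,v0,u1,v1=roi
    k=np.zeros_like(m);k[v0:v1,u0:u1]=m[v0:v1,u0:u1];n,l,s,c=cv2.connectedComponentsWithStats(k);i=1+s[1:,4].argmax();return c[i],s[i]
t=cv2.imread('pics/top0.png');w=cv2.imread('pics/m4.png')
for n,im,roi in[('top',t,(400,235,450,270)),('wrist',w,(280,168,315,205))]:
    c,s=cen(im,(12,120,90),(30,255,255),roi);print(n,c,s,at(n,*c,.10))
# trays: bright low-saturation mask
h=cv2.cvtColor(t,cv2.COLOR_BGR2HSV);m=cv2.inRange(h,(0,0,120),(179,55,255))
for a,b in[(215,320),(322,425)]:
    k=np.zeros_like(m);k[125:240,a:b]=m[125:240,a:b];k=cv2.morphologyEx(k,cv2.MORPH_OPEN,np.ones((2,2)))
    n,l,s,c=cv2.connectedComponentsWithStats(k);i=1+s[1:,4].argmax();pts=np.argwhere(l==i)[:,::-1].astype(np.float32)
    r=cv2.minAreaRect(pts);B=cv2.boxPoints(r);print(r,s[i]);print(np.array([at('top',*p,.031) for p in B]),np.mean([at('top',*p,.031) for p in B],0))
plan((.417,-.138,.2),0,15)
E
```

```text
top [423.14  252.051] [410 242  27  21 429] [ 0.417 -0.136  0.1  ]
wrist [296.312 186.731] [ 280  168   35   37 1177] [ 0.415 -0.14   0.1  ]
((268.2293701171875, 176.614013671875), (101.0741958618164, 84.82233428955078), 88.9583740234375) [ 226  126   86  102 6752]
[[0.656 0.215 0.031]
 [0.658 0.057 0.031]
 [0.469 0.055 0.031]
 [0.468 0.21  0.031]] [0.563 0.134 0.031]
((374.5, 183.5), (91.0, 85.0), 90.0) [ 332  138   86   92 5941]
[[ 0.633  0.016  0.031]
 [ 0.632 -0.141  0.031]
 [ 0.463 -0.137  0.031]
 [ 0.464  0.018  0.031]] [ 0.548 -0.061  0.031]
turn [-108.3    1.1    0.2] shift [-0.032  0.022 -0.375]
13.4 -1.5 -0.5 -3.87 0.04 0.01;26.8 -2.9 -1.3 -7.73 0.08 0.01;26.7 -2.7 -1.6 -7.74 0.08 0.02;26.8 -2.5 -2 -7.73 0.08 0.01;26.8 -2.3 -2.2 -7.74 0.08 0.02;26.8 -1.9 -2.5 -7.73 0.08 0.01;26.8 -1.5 -2.6 -7.74 0.08 0.02;26.8 -1.3 -2.8 -7.73 0.08 0.01;26.8 -0.8 -2.9 -7.74 0.08 0.02;26.8 -0.4 -3 -7.73 0.08 0.01;26.8 -0.1 -3 -7.74 0.08 0.02;26.8 0.4 -2.9 -7.73 0.08 0.01;26.8 0.7 -2.7 -7.74 0.08 0.02;26.8 1.1 -2.7 -7.74 0.08 0.01;13.4 0.7 -1.2 -3.86 0.04 0.01
```

Request:
carry_out:
  commands: "13 -1.5 -0.5 -3.87 0 0;27 -3 -1.3 -7.73 0.08 0;27 -2.7 -1.6 -7.74 0.08 0;27 -2.5 -2 -7.73 0.08 0;27 -2.3 -2.2 -7.74 0.08 0;27 -2 -2.5 -7.73 0.08 0;27 -1.5 -2.6 -7.74 0.08 0;27 -1.3 -2.8 -7.73 0.08 0;27 -0.8 -3 -7.74 0.08 0;27 -0.4 -3 -7.73 0.08 0;27 0 -3 -7.74 0.08 0;27 0.4 -3 -7.73 0.08 0;27 0.7 -2.7 -7.74 0.08 0;27 1 -2.7 -7.74 0.08 0;13 0.7 -1.2 -3.86 0 0;0 0 0 0 0 0;0 0 0 0 0 0"

```text
clock: 6.75
position: [0.4159, -0.1383, 0.1984]
orientation: [[-0.002, 0.002, 1.0], [-0.002, 1.0, -0.002], [-1.0, -0.002, -0.002]]
wrist_force: [0.4, -0.4, 0.6]
gripper_width: 0.0913
```

```bash
python3 - <<'E'
from h import *
np.set_printoptions(precision=3,suppress=True)
st();im=manip.capture('wrist')[:,:,::-1];cv2.imwrite('pics/m5.png',im);print(manip.read_state()['orientation'],proj('wrist',(.416,-.138,.106)))
plan((.416,-.138,.056),0,6)
E
```

```text
t 6.75 p [ 0.416 -0.138  0.198] q [-0.35  0.12  1.88 -0.    1.15 -1.91] F [ 0.4 -0.4  0.6] w 0.0913
[[-0.001  0.001  1.   ]
 [-0.002  1.    -0.001]
 [-1.    -0.002 -0.001]] [322.739 250.34 ]
turn [-0.1 -0.1  0.1] shift [-0.     0.    -0.143]
14.3 0 -0 -0.01 -0.01 0.01;28.5 0.1 -0.1 -0.01 -0.01 0.03;28.6 0.1 0 -0.02 -0.01 0.03;28.5 0.1 -0 -0.01 -0.01 0.02;28.6 0 -0.1 -0.01 -0.01 0.03;14.3 0 -0 -0.01 -0 0.02
```

View pics/m5.png

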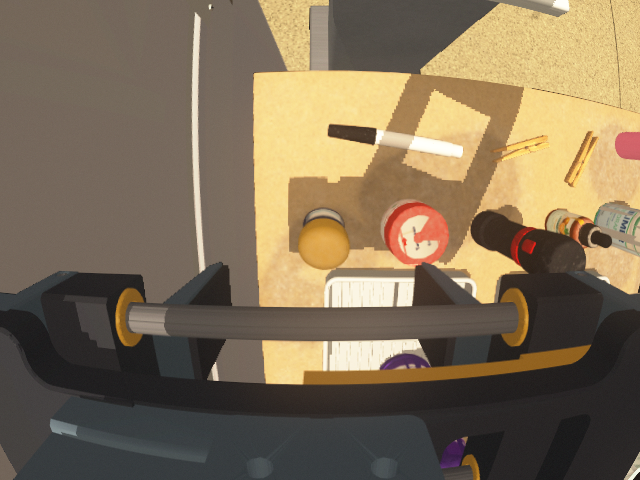

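The roller cap is at (324,245), close to the predicted (323,250), and the fingers straddle it clear of the pot at (416,233). I'll descend and grip.

Request:
carry_out:
  commands: "15 0 0 0 0 0;28 0 0 0 0 0;28 0 0 0 0 0;28 0 0 0 0 0;28 0 0 0 0 0;15 0 0 0 0 0;0 0 0 0 0 0"

```text
clock: 7.5
position: [0.4148, -0.1373, 0.0549]
orientation: [[-0.005, -0.0, 1.0], [-0.001, 1.0, 0.0], [-1.0, -0.001, -0.005]]
wrist_force: [0.2, 0.5, 0.5]
gripper_width: 0.0914
```

Request:
carry_out:
  commands: "0 0 0 0 0 0;0 0 0 0 0 0;0 0 0 0 0 0;0 0 0 0 0 0;0 0 0 0 0 0;0 0 0 0 0 0;0 0 0 0 0 0"
  hand: 1
  grip_force: 20

```text
clock: 8.2
position: [0.4151, -0.137, 0.0558]
orientation: [[-0.003, -0.001, 1.0], [-0.001, 1.0, 0.001], [-1.0, -0.001, -0.003]]
wrist_force: [0.1, 1.3, 2.9]
gripper_width: 0.0394
```

Request:
carry_out:
  commands: "-10 0 0 0 0 0;-30 0 0 0 0 0;-40 0 0 0 0 0;-40 0 0 0 0 0;-40 0 0 0 0 0;-40 0 0 0 0 0;-30 0 0 0 0 0;-10 0 0 0 0 0"

```text
clock: 9.0
position: [0.4169, -0.1372, 0.2994]
orientation: [[0.003, -0.002, 1.0], [-0.004, 1.0, 0.002], [-1.0, -0.004, 0.003]]
wrist_force: [-0.2, -0.9, -0.1]
gripper_width: 0.0392
```

```bash
python3 - <<'E'
from h import *
st();plan((.5045,.1745,.296),0,10)
E
```

```text
t 9.0 p [ 0.4169 -0.1372  0.2994] q [-0.34  0.05  1.69 -0.    1.39 -1.91] F [-0.2 -0.9 -0.1] w 0.0392
turn [0.1 0.2 0.2] shift [ 0.088  0.312 -0.003]
0.1 17.3 4.9 0 0.01 0.01;0.3 34.6 9.8 0.01 0.02 0.02;0.3 34.6 9.8 0.01 0.02 0.03;0.4 34.7 9.7 0.01 0.03 0.02;0.3 34.6 9.8 0.01 0.02 0.02;0.3 34.6 9.8 0.01 0.02 0.02;0.3 34.6 9.7 0.01 0.02 0.03;0.4 34.7 9.8 0.01 0.02 0.02;0.4 34.6 9.7 0.01 0.02 0.02;0.1 17.3 4.9 0.01 0.01 0.01
```

Request:
carry_out:
  commands: "0 17 5 0 0 0;0 35 10 0 0 0;0 35 10 0 0 0;0 35 10 0 0 0;0 35 10 0 0 0;0 35 10 0 0 0;0 35 10 0 0 0;0 35 10 0 0 0;0 33 8 0 0 0;0 17 5 0 0 0;0 0 0 0 0 0;0 0 0 0 0 0"

```text
clock: 10.2
position: [0.5028, 0.1746, 0.2943]
orientation: [[-0.005, -0.002, 1.0], [-0.003, 1.0, 0.002], [-1.0, -0.003, -0.005]]
wrist_force: [0.9, -0.5, -0.6]
gripper_width: 0.0393
```

```bash
python3 - <<'E'
from h import *
np.set_printoptions(precision=3,suppress=True)
st();im=manip.capture('top')[:,:,::-1];im2=manip.capture('scene')[:,:,::-1]
w=manip.capture('wrist')[:,:,::-1]
cv2.imwrite('pics/m6.png',np.hstack([cv2.resize(w[0:300,150:550],(800,600))]))
for c in[(.554,.134),(.548,-.061)]:
  for dx,dy in[(-.085,-.078),(-.085,.078),(-.016,0),(-.082,0)]:print(proj('wrist',(c[0]+dx,c[1]+dy,.031)))
plan((.5045,.1745,.09),0,8)
E
```

```text
t 10.2 p [0.503 0.175 0.294] q [ 0.31  0.21  1.51 -0.    1.42 -1.26] F [ 0.9 -0.5 -0.6] w 0.0393
[223.605 187.618]
[354.774 186.468]
[289.05  243.756]
[288.178 188.966]
[ 89.51  189.727]
[193.026 183.713]
[141.671 239.372]
[137.567 188.816]
turn [ 0.  -0.2  0.1] shift [ 0.001  0.    -0.205]
14.6 0.1 0.2 0 -0.01 0.01;29.3 0.1 0.3 0 -0.03 0.01;29.3 0.1 0.2 0 -0.03 0.02;29.3 0.1 0.3 0 -0.02 0.01;29.3 0.1 0.3 0 -0.03 0.02;29.3 0 0.2 0 -0.02 0.01;29.3 0.1 0.3 0 -0.03 0.01;14.7 0.1 0.1 0 -0.01 0.01
```

View pics/m6.png

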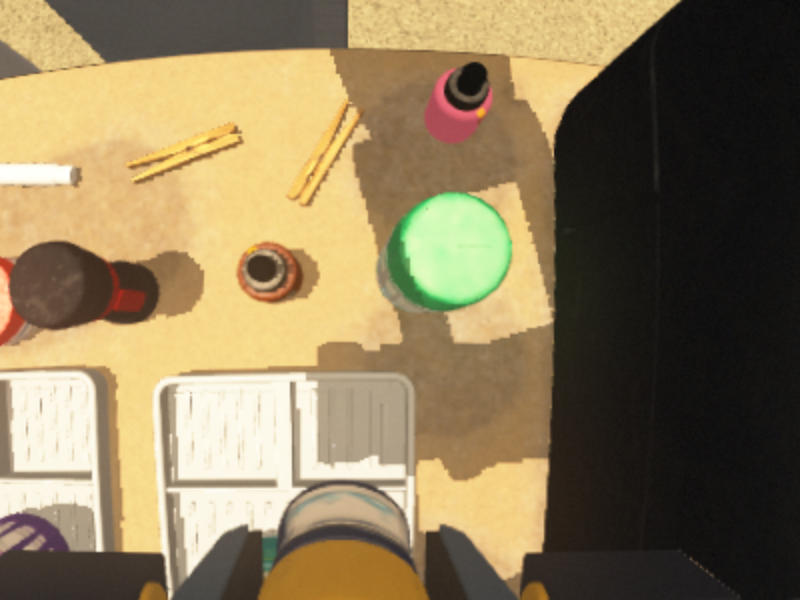

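```bash
python3 - <<'E'
from h import *
np.set_printoptions(precision=1,suppress=True)
for n,P,o in[('drop',(.411,.125,.102),(282.5,134)),('can',(.408,.212,.171),(375,125)),('lamp',(.418,.038,.15),(179,142))]:
    print(n,proj('wrist',P),o,(at('wrist',*o,P[2])*1000))
for o in[(227.5,187.5),(356.5,187),(292,230)]:print(at('wrist',*o,.031)*1000)
# edge profile across tray in top image, rows 205-222 mean, and in wrist
t=cv2.cvtColor(cv2.imread('pics/top0.png'),cv2.COLOR_BGR2GRAY);print(t[203:222,220:320].mean(0).astype(int))
print(t[215:235,235:260].mean(1).astype(int))
E
```

```text
drop [271.9 133.3] (282.5, 134) [411.9 135.3 102. ]
can [370.9 123.8] (375, 125) [408.8 215.3 171. ]
lamp [169.3 143.1] (179, 142) [417.7  47.6 150. ]
[469.   60.9  31. ]
[469.6 214.   31. ]
[521.1 137.9  31. ]
[160 161 161 161 145 195 233 179  92 190 223 219 219 218 219 218 207 214
 219 218 218 225 208 211 220 220 205 221 207 211 221 222 199 211 192 207
 222 222 196 219 205 210 223 225 191 162 205 223 223 227 202 146 202 225
 223 223 224 202 214 199 211 224 224 200 216 207 214 224 226 178 216 222
 219 223 223 213 227 228 223 223 224 207 218 227 224 226 173 120 172 233
 220 183 175 178 178 177 177 177 177 176]
[215 214 214 214 215 216 202 222 220 199 236 196  74 104 157 169 167 168
 168 169]
```

```bash
python3 - <<'E'
from h import *
np.set_printoptions(precision=1,suppress=True)
def blobs(img,lo,hi,amin=60):
    m=cv2.inRange(cv2.cvtColor(img,cv2.COLOR_BGR2HSV),lo,hi);n,l,s,c=cv2.connectedComponentsWithStats(m)
    return [(c[i].round(1),s[i][:5]) for i in range(1,n) if s[i,4]>=amin]
for n in['top','wrist']:
    im=manip.capture(n)[:,:,::-1].copy();cv2.imwrite(f'pics/b_{n}.png',im)
    print(n)
    for nm,lo,hi,z in[('green',(50,90,60),(80,255,255),.17),('red',(0,150,120),(6,255,255),.05),('pink',(165,90,80),(178,255,255),.03),('dark',(0,0,0),(179,255,50),.12)]:
        for c,s in blobs(im,lo,hi):
            if s[4]<4000: print(nm,c,s,at(n,*c,z)*1000)
p=manip.camera_params('wrist');s=manip.read_state();R=np.array(s['orientation']);print(R.T@(p['origin']-s['position'])*1000);print((R.T@p['orientation'])*100)
E
```

```text
top
green [208.1 251.6] [194 243  34  21 383] [417.  216.9 170. ]
dark [230.3 183.9] [188  44  88 270 393] [533.8 190.1 120. ]
dark [219.6  91.5] [207  55  26  73 278] [693.8 209.4 120. ]
dark [300.7  76.2] [ 265   63   65   29 1495] [719.5  70.4 120. ]
dark [405.4  94.6] [392  75  37  32 436] [ 685.6 -108.3  120. ]
dark [101.2 225.2] [ 68  83  79 271 401] [465.5 406.5 120. ]
dark [401.2 106.2] [384  86  45  29 233] [ 665.4 -100.8  120. ]
dark [256.9 128. ] [242 110  27  31 335] [629.6 145.4 120. ]
dark [163.9 213.4] [ 130  167   91  109 3867] [484.6 301.5 120. ]
dark [319.6 253.5] [308 239  25  26 236] [415.1  40.4 120. ]
dark [196.4 311.1] [147 293 109  43 351] [321.3 245.1 120. ]
dark [402.3 303.6] [391 299  25   9 162] [331.  -95.9 120. ]
dark [116.5 339.7] [106 334  17  12  65] [275.5 376.4 120. ]
dark [341.9 342.7] [288 342 101   2 121] [267.8   4.8 120. ]
dark [349.7 457.5] [329 451  44  15 281] [ 84.2  -5.8 120. ]
wrist
green [366.9 129.8] [343  96  63  59 882] [413.  209.3 170. ]
red [211.9 148.7] [203 134  19  22 164] [422.5  48.6  50. ]
red [153.8 164.1] [143 153  19  20 117] [436.3 -26.1  50. ]
pink [373.5  57.5] [363  35  26  36 458] [313.9 234.2  30. ]
dark [385.2  38.9] [378  31  15  17 177] [319.3 233.2 120. ]
dark [379.5  49.5] [372  40  21  15  77] [330.6 227.5 120. ]
dark [373.3 298.7] [364 288  22  19 232] [573.9 225.6 120. ]
dark [269.2 356.9] [257 341  37  29 552] [642.1 117.4 120. ]
dark [376.8 355. ] [368 341  19  28 402] [639.7 232.9 120. ]
[-170.3   -0.7  -68.1]
[[ -0.  -24.1  97.1]
 [100.    0.    0.1]
 [ -0.1  97.1  24.1]]
```

```bash
python3 - <<'E'
from h import *
t=cv2.imread('pics/top0.png');w=cv2.imread('pics/b_wrist.png')
A=cv2.resize(t[225:285,180:350],(800,282),interpolation=cv2.INTER_CUBIC)
B=cv2.resize(w[100:190,140:400],(800,277),interpolation=cv2.INTER_CUBIC)
def mark(im,n,P,u0,v0,f):
    u,v=proj(n,P);x,y=int((u-u0+.5)*f),int((v-v0+.5)*f);cv2.drawMarker(im,(x,y),(255,0,255),cv2.MARKER_CROSS,12,1)
for P in[(.411,.125,.102),(.408,.212,.171),(.418,.038,.15),(.469,.212,.031),(.468,.058,.031)]:
    mark(A,'top',P,180,225,800/170);mark(B,'wrist',P,140,100,800/260)
cv2.imwrite('pics/cmp.png',np.vstack([A,B]))
E
```

```text
(no output)
```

View pics/cmp.png

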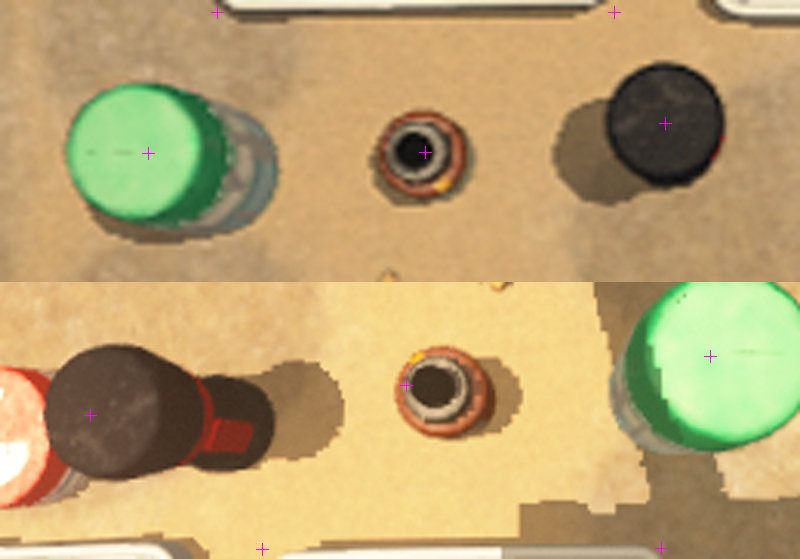

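Measured from the composite, the can centre is y≈0.217, the dropper y≈0.131, the lamp y≈0.040 and the spray tray centre y≈0.1355. These are good enough to grip and place, so I'll lower the roller.

Request:
carry_out:
  commands: "15 0.5 0.5 0 0 0;30 0.5 0.5 0 0 0;40 0 0 0 0 0;40 0 0 0 0 0;40 0 0 0 0 0;30 0 0 0 0 0;15 0 0 0 0 0;8 0 0 0 0 0;5 0 0 0 0 0;4 0 0 0 0 0;4 0 0 0 0 0;0 0 0 0 0 0"

```text
clock: 11.65
position: [0.5037, 0.1761, 0.0642]
orientation: [[-0.003, -0.001, 1.0], [-0.001, 1.0, 0.001], [-1.0, -0.001, -0.003]]
wrist_force: [0.2, -0.3, 0.2]
gripper_width: 0.039
```

```bash
python3 - <<'E'
from h import *
st()
E
```

```text
t 11.65 p [0.5037 0.1761 0.0642] q [ 0.31  0.4   1.87 -0.    0.88 -1.26] F [ 0.2 -0.3  0.2] w 0.039
```

Request:
carry_out:
  commands: "2.5 0 0 0 0 0;0 0 0 0 0 0"

```text
clock: 11.85
position: [0.5037, 0.1761, 0.0616]
orientation: [[-0.003, -0.002, 1.0], [-0.001, 1.0, 0.002], [-1.0, -0.001, -0.003]]
wrist_force: [-0.2, 0.6, -0.9]
gripper_width: 0.0392
```

Request:
carry_out:
  commands: "0 0 0 0 0 0;0 0 0 0 0 0;0 0 0 0 0 0;0 0 0 0 0 0"
  hand: 0.2

```text
clock: 12.25
position: [0.5037, 0.1761, 0.0617]
orientation: [[-0.003, -0.002, 1.0], [-0.001, 1.0, 0.002], [-1.0, -0.001, -0.003]]
wrist_force: [-0.0, 0.1, 0.1]
gripper_width: 0.0685
```

Request:
carry_out:
  commands: "-15 0 0 0 0 0;-40 0 0 0 0 0;-40 0 0 0 0 0;-40 0 0 0 0 0;-40 0 0 0 0 0;-40 0 0 0 0 0;-15 0 0 0 0 0;0 0 0 0 0 0"

```text
clock: 13.05
position: [0.5055, 0.1767, 0.2944]
orientation: [[0.003, -0.002, 1.0], [0.001, 1.0, 0.002], [-1.0, 0.001, 0.003]]
wrist_force: [-0.3, -0.1, -0.7]
gripper_width: 0.073
```

```bash
python3 - <<'E'
from h import *
st();im=manip.capture('top')[:,:,::-1];cv2.imwrite('pics/t2.png',im)
A=cv2.resize(im[120:270,190:440],(800,480),interpolation=cv2.INTER_CUBIC);cv2.imwrite('pics/t2c.png',A)
plan((.411,.131,.27),90,13)
E
```

```text
t 13.05 p [0.5055 0.1767 0.2944] q [ 0.32  0.21  1.51 -0.    1.41 -1.26] F [-0.3 -0.1 -0.7] w 0.073
turn [-89.9  -0.1  -0. ] shift [-0.094 -0.045 -0.022]
0.9 -1.9 -3.9 -3.75 -0 -0;1.9 -3.2 -8 -7.49 -0.01 -0;1.8 -2.2 -8.4 -7.49 -0.01 -0.01;1.9 -1.1 -8.6 -7.49 -0 0;1.9 0.1 -8.7 -7.5 -0.01 0;1.8 1.2 -8.5 -7.49 -0.01 -0;1.9 2.3 -8.4 -7.49 -0 -0;1.8 3.3 -8 -7.5 -0.01 -0;1.9 4.4 -7.4 -7.49 -0.01 -0.01;1.8 5.3 -6.9 -7.49 -0 0;1.9 6.2 -6.1 -7.49 -0.01 -0;1.8 6.9 -5.2 -7.5 -0.01 -0;0.9 3.8 -2.1 -3.74 0 -0
```

View pics/t2c.png

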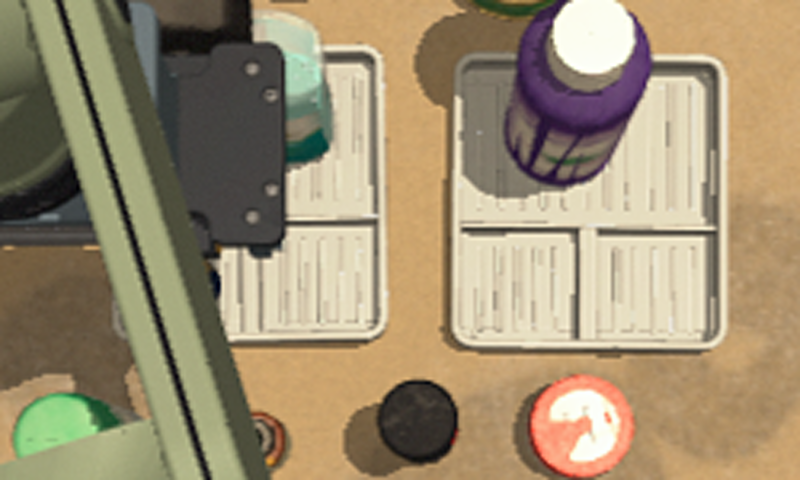

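Request:
carry_out:
  commands: "1 -2 -4 -3.75 0 0;2 -3 -8 -7.5 0 0;2 -2 -8.4 -7.5 0 0;2 -1 -8.6 -7.5 0 0;2 0 -8.7 -7.5 0 0;2 1.2 -8.5 -7.5 0 0;2 2.3 -8.4 -7.5 0 0;2 3.3 -8 -7.5 0 0;2 4.4 -7.4 -7.5 0 0;2 5.3 -7 -7.5 0 0;2 6.2 -6 -7.5 0 0;2 7 -5 -7.5 0 0;1 3.8 -2 -3.75 0 0;0 0 0 0 0 0"
  hand: 0

```text
clock: 14.5
position: [0.3822, 0.1893, 0.262]
orientation: [[0.026, -0.997, 0.073], [-0.071, 0.071, 0.995], [-0.997, -0.031, -0.069]]
wrist_force: [0.0, 0.4, 0.8]
gripper_width: 0.091
```

```bash
python3 - <<'E'
from h import *
st();im=manip.capture('wrist')[:,:,::-1].copy()
c=proj('wrist',(.411,.131,.102));print(c)
# dark bulb and amber near prediction
u,v=c.astype(int);r=im[max(0,v-45):v+46,u-60:u+61];h=cv2.cvtColor(r,cv2.COLOR_BGR2HSV)
for nm,m,z in[('bulb',cv2.inRange(h,(0,0,0),(179,255,55)),.10),('amber',cv2.inRange(h,(0,110,60),(14,255,200)),.06)]:
    n,l,s,cc=cv2.connectedComponentsWithStats(m)
    for i in range(1,n):
        if s[i,4]>25:
            p=cc[i]+[u-60,max(0,v-45)];b=s[i];q=np.array([b[0]+b[2]/2,b[1]+b[3]/2])+[u-60,max(0,v-45)];print(nm,p.round(1),s[i],at('wrist',*p,z).round(4),at('wrist',*q,z).round(4))
plan((.411,.131,.0505),90,8)
E
```

```text
t 14.5 p [0.3822 0.1893 0.262 ] q [ 0.49  0.06  1.78 -0.08  1.32 -2.56] F [0.  0.4 0.8] w 0.091
[291.31381876 182.85874004]
amber [297.2 184.8] [ 49  30  33  32 332] [0.41   0.1332 0.06  ] [0.4105 0.1313 0.06  ]
turn [-4.3 -4.   1.7] shift [ 0.028 -0.058 -0.212]
15.4 -1.8 -2.9 -0.3 -0.29 0.12;30.9 -3.6 -6 -0.61 -0.57 0.24;30.8 -3.7 -6.3 -0.61 -0.58 0.24;30.7 -3.7 -6.7 -0.61 -0.58 0.25;30.6 -3.8 -7 -0.61 -0.57 0.24;30.5 -3.8 -7.4 -0.61 -0.58 0.24;30.5 -3.9 -7.7 -0.61 -0.57 0.24;15.1 -1.9 -4.1 -0.31 -0.29 0.12
```

```bash
python3 - <<'E'
from h import *
plan((.411,.1315,.20),65,5)
E
```

```text
turn [20.7 -3.6  2.5] shift [ 0.028 -0.057 -0.063]
8.4 -3.7 -6.3 2.59 -0.45 0.32;16.7 -8.1 -12.4 5.18 -0.9 0.63;16.3 -9.4 -11.9 5.18 -0.89 0.64;16.1 -10.6 -11.2 5.18 -0.9 0.63;7.9 -5.9 -5.3 2.59 -0.45 0.32
```

Request:
carry_out:
  commands: "8 -4 -6 2.6 -0.45 0.32;17 -8 -12 5.2 -0.9 0.63;16 -9 -12 5.2 -0.9 0.64;16 -10.5 -11 5.2 -0.9 0.63;8 -6 -5 2.6 -0.45 0.32;0 0 0 0 0 0;0 0 0 0 0 0"

```text
clock: 15.25
position: [0.4127, 0.1323, 0.202]
orientation: [[0.003, -0.905, 0.426], [0.002, 0.426, 0.905], [-1.0, -0.002, 0.003]]
wrist_force: [-0.1, -1.0, -0.8]
gripper_width: 0.0909
```

```bash
python3 - <<'E'
from h import *
st();im=manip.capture('wrist')[:,:,::-1].copy();cv2.imwrite('pics/d1.png',im)
plan((.411,.1315,.0505),65,7)
E
```

```text
t 15.25 p [0.4127 0.1323 0.202 ] q [ 0.28  0.1   1.88  0.    1.15 -2.42] F [-0.1 -1.  -0.8] w 0.0909
turn [-0.2  0.2  0.1] shift [-0.002 -0.001 -0.152]
12.7 0.1 -0.2 -0.01 0.02 0.01;25.3 0.2 -0.4 -0.03 0.03 0.03;25.3 0.3 -0.4 -0.03 0.04 0.02;25.3 0.2 -0.4 -0.03 0.03 0.02;25.3 0.2 -0.3 -0.03 0.04 0.03;25.3 0.2 -0.3 -0.02 0.03 0.02;12.7 0 -0.2 -0.02 0.02 0.01
```

Request:
carry_out:
  commands: "12 0 0 0 0 0;25 0 -0.5 0 0 0;25 0 -0.5 0 0 0;25 0 -0.5 0 0 0;25 0 0 0 0 0;25 0 0 0 0 0;14.5 0 0 0 0 0;0 0 0 0 0 0"

```text
clock: 16.1
position: [0.4111, 0.132, 0.0494]
orientation: [[0.0, -0.906, 0.424], [0.001, 0.424, 0.906], [-1.0, 0.0, 0.001]]
wrist_force: [0.1, -1.2, -0.2]
gripper_width: 0.0911
```

Request:
carry_out:
  commands: "0 0 0 0 0 0;0 0 0 0 0 0;0 0 0 0 0 0;0 0 0 0 0 0;0 0 0 0 0 0;0 0 0 0 0 0;0 0 0 0 0 0;0 0 0 0 0 0"
  hand: 1
  grip_force: 15

```text
clock: 16.9
position: [0.412, 0.1315, 0.0504]
orientation: [[0.003, -0.905, 0.425], [0.002, 0.425, 0.905], [-1.0, -0.002, 0.003]]
wrist_force: [-0.2, 1.4, 0.5]
gripper_width: 0.0312
```

Request:
carry_out:
  commands: "-10 0 0 0 0 0;-30 0 0 0 0 0;-40 0 0 0 0 0;-40 0 0 0 0 0;-40 0 0 0 0 0;-40 0 0 0 0 0;-10 0 0 0 0 0;0 0 0 0 0 0"

```text
clock: 17.7
position: [0.4121, 0.1313, 0.2622]
orientation: [[0.007, -0.905, 0.425], [0.003, 0.425, 0.905], [-1.0, -0.005, 0.006]]
wrist_force: [-0.7, 0.3, -1.1]
gripper_width: 0.0307
```

```bash
python3 - <<'E'
from h import *
st();im=manip.capture('wrist')[:,:,::-1].copy();cv2.imwrite('pics/d2.png',im)
plan((.4995,-.0205,.26),0,10)
E
```

```text
t 17.7 p [0.4121 0.1313 0.2622] q [ 0.28  0.06  1.78  0.    1.3  -2.42] F [-0.7  0.3 -1.1] w 0.0307
turn [64.8  0.2  0. ] shift [ 0.088 -0.152 -0.   ]
0 -8 -5.5 3.6 0.01 0;0.1 -16.7 -10.1 7.21 0.03 0;0 -17.9 -7.8 7.2 0.02 0;0.1 -18.7 -5.6 7.2 0.03 0;0 -19.2 -3.2 7.21 0.02 0;0.1 -19.5 -0.7 7.2 0.02 0;0 -19.4 1.7 7.2 0.03 0;0.1 -19.1 4.1 7.21 0.02 0;0 -18.3 6.5 7.2 0.03 0;0 -8.7 4.4 3.6 0.01 0
```

```bash
python3 - <<'E'
import cv2,numpy as np
from h import *
t=manip.capture('scene')[:,:,::-1]
w=cv2.imread('pics/d2.png')
u,v=proj('scene',(.412,.131,.23)).astype(int);print(u,v)
a=cv2.resize(w[150:480,200:440],(436,600));b=cv2.resize(t[max(0,v-90):v+90,u-55:u+54],(364,600))
cv2.imwrite('pics/d3.png',np.hstack([a,b]))
E
```

```text
299 229
```

View pics/d3.png

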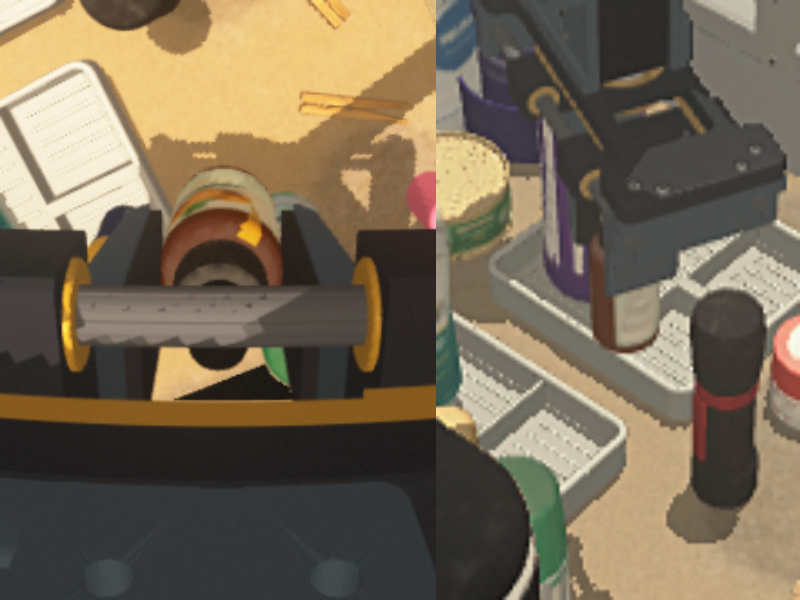

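The dropper hangs upright, gripped at its shoulder and collar. I'll carry it to the left well of the purple tray.

Request:
carry_out:
  commands: "0 -8 -5.5 3.6 0 0;0 -16.7 -10 7.2 0 0;0 -18 -8 7.2 0 0;0 -18.7 -5.6 7.2 0 0;0 -19.2 -3.2 7.2 0 0;0 -19.5 -0.7 7.2 0 0;0 -19.4 1.7 7.2 0 0;0 -19 4 7.2 0 0;0 -18.3 6.5 7.2 0 0;0 -8.7 4.4 3.6 0 0;0 0 0 0 0 0;0 0 0 0 0 0"

```text
clock: 19.0
position: [0.4989, -0.0202, 0.2587]
orientation: [[-0.001, -0.002, 1.0], [0.002, 1.0, 0.002], [-1.0, 0.002, -0.001]]
wrist_force: [0.4, -0.4, -1.0]
gripper_width: 0.0309
```

```bash
python3 - <<'E'
from h import *
st()
plan((.4995,-.0205,.0565),0,9)
im=manip.capture('wrist')[:,:,::-1].copy()
# tray front edge line: project predicted rim corners and sample brightness across columns (y) at mid-well row
for x in(.468,.50):
  ys=np.arange(-.15,.04,.002);g=[int(im[tuple(np.clip(proj('wrist',(x,y,.031))[::-1].astype(int),0,[479,639]))].mean()) for y in ys];print(x,list(zip((ys*1000).astype(int),g))[::1])
E
```

```text
t 19.0 p [ 0.4989 -0.0202  0.2587] q [-0.07  0.17  1.65  0.    1.32 -1.64] F [ 0.4 -0.4 -1. ] w 0.0309
turn [ 0.1 -0.  -0.1] shift [ 0.001 -0.    -0.202]
12.6 -0 0.1 0.01 -0 -0.01;25.3 -0.1 0.1 0.01 -0.01 -0.02;25.3 -0.1 0 0.01 -0.01 -0.01;25.3 -0.1 0.1 0.01 -0 -0.02;25.2 -0.1 0.1 0.01 -0.01 -0.02;25.3 -0 0.1 0.01 -0 -0.01;25.3 -0.1 0.1 0.02 -0.01 -0.02;25.3 -0.1 0.1 0.01 -0.01 -0.02;12.6 0 0 0 0 -0.01
0.468 [(np.int64(-150), 199), (np.int64(-148), 199), (np.int64(-146), 199), (np.int64(-144), 202), (np.int64(-142), 199), (np.int64(-139), 198), (np.int64(-137), 199), (np.int64(-135), 200), (np.int64(-133), 186), (np.int64(-131), 244), (np.int64(-129), 242), (np.int64(-127), 187), (np.int64(-125), 118), (np.int64(-123), 123), (np.int64(-121), 160), (np.int64(-119), 145), (np.int64(-117), 227), (np.int64(-115), 227), (np.int64(-113), 237), (np.int64(-111), 237), (np.int64(-109), 239), (np.int64(-107), 237), (np.int64(-105), 232), (np.int64(-103), 234), (np.int64(-101), 236), (np.int64(-99), 238), (np.int64(-97), 239), (np.int64(-95), 240), (np.int64(-93), 240), (np.int64(-91), 240), (n
[... 2787 characters left out ...]
61), (np.int64(-25), 161), (np.int64(-23), 159), (np.int64(-21), 159), (np.int64(-19), 158), (np.int64(-17), 156), (np.int64(-15), 150), (np.int64(-13), 157), (np.int64(-11), 158), (np.int64(-9), 156), (np.int64(-7), 153), (np.int64(-5), 153), (np.int64(-3), 156), (np.int64(-1), 156), (np.int64(0), 157), (np.int64(2), 149), (np.int64(4), 155), (np.int64(6), 154), (np.int64(8), 155), (np.int64(10), 153), (np.int64(12), 155), (np.int64(14), 151), (np.int64(16), 109), (np.int64(18), 162), (np.int64(20), 149), (np.int64(22), 134), (np.int64(24), 124), (np.int64(26), 123), (np.int64(28), 124), (np.int64(30), 123), (np.int64(32), 125), (np.int64(34), 124), (np.int64(36), 124), (np.int64(38), 123)]
```

Request:
carry_out:
  commands: "15 0.5 0.5 0 0 0;35 0.5 0 0 0 0;40 0 0 0 0 0;40 0 0 0 0 0;35 0 0 0 0 0;15 0 0 0 0 0;8 0 0 0 0 0;6 0 0 0 0 0;4 0 0 0 0 0;3 0 0 0 0 0;0 0 0 0 0 0;0 0 0 0 0 0"

```text
clock: 20.25
position: [0.5012, -0.0191, 0.0599]
orientation: [[0.004, -0.001, 1.0], [0.002, 1.0, 0.001], [-1.0, 0.002, 0.004]]
wrist_force: [-0.3, -0.1, 0.2]
gripper_width: 0.0316
```

```bash
python3 - <<'E'
from h import *
st()
E
```

```text
t 20.25 p [ 0.5012 -0.0191  0.0599] q [-0.06  0.36  1.95  0.    0.83 -1.64] F [-0.3 -0.1  0.2] w 0.0316
```

Request:
carry_out:
  commands: "2 0 0 0 0 0;2 0 0 0 0 0;0 0 0 0 0 0;0 0 0 0 0 0"

```text
clock: 20.65
position: [0.501, -0.019, 0.0555]
orientation: [[0.003, -0.001, 1.0], [0.002, 1.0, 0.001], [-1.0, 0.002, 0.003]]
wrist_force: [-1.0, -0.2, 0.5]
gripper_width: 0.0317
```

Request:
carry_out:
  commands: "0 0 0 0 0 0;0 0 0 0 0 0;0 0 0 0 0 0;0 0 0 0 0 0;0 0 0 0 0 0"
  hand: 0.1

```text
clock: 21.15
position: [0.5009, -0.019, 0.0554]
orientation: [[0.003, -0.001, 1.0], [0.002, 1.0, 0.001], [-1.0, 0.002, 0.003]]
wrist_force: [-0.1, -0.2, 0.4]
gripper_width: 0.0682
```

Request:
carry_out:
  commands: "-10 0 0 0 0 0;-40 0 0 0 0 0;-40 0 0 0 0 0;-40 0 0 0 0 0;-40 0 0 0 0 0;-40 0 0 0 0 0;-20 0 0 0 0 0;0 0 0 0 0 0"
  hand: 0

```text
clock: 21.95
position: [0.5017, -0.0195, 0.2895]
orientation: [[0.011, -0.001, 1.0], [0.001, 1.0, 0.001], [-1.0, 0.001, 0.011]]
wrist_force: [1.0, 0.7, -0.2]
gripper_width: 0.0911
```

```bash
python3 - <<'E'
from h import *
st()
plan((.417,.040,.23),0,5)
E
```

```text
t 21.95 p [ 0.5017 -0.0195  0.2895] q [-0.06  0.16  1.59  0.    1.38 -1.63] F [ 1.   0.7 -0.2] w 0.0911
turn [ 0.   0.6 -0.1] shift [-0.085  0.06  -0.059]
7.3 7.4 -10.7 0 0.08 -0.01;14.7 14.9 -21.3 0.01 0.16 -0.02;14.7 14.9 -21.3 0.01 0.16 -0.02;14.8 14.9 -21.2 0.01 0.16 -0.02;7.5 7.4 -10.6 0.01 0.08 -0.01
```

Request:
carry_out:
  commands: "7 7.4 -10.7 0 0 0;15 15 -21 0 0.3 0;15 15 -21 0 0.3 0;15 15 -21 0 0 0;7 7.4 -11 0 0 0;0 0 0 0 0 0;0 0 0 0 0 0"

```text
clock: 22.65
position: [0.4154, 0.0403, 0.2265]
orientation: [[-0.008, -0.001, 1.0], [0.001, 1.0, 0.001], [-1.0, 0.001, -0.008]]
wrist_force: [-0.0, 0.1, 0.8]
gripper_width: 0.0915
```

```bash
python3 - <<'E'
from h import *
st();im=manip.capture('wrist')[:,:,::-1].copy();cv2.imwrite('pics/l1.png',im)
t=manip.capture('top')[:,:,::-1].copy();cv2.imwrite('pics/l1t.png',t)
c=proj('wrist',(.417,.040,.15));print(c)
g=cv2.cvtColor(im,cv2.COLOR_BGR2GRAY);u,v=c.astype(int)
print(g[v-12:v-8,u-60:u+60:3].mean(0).astype(int));print('w px for 40mm',proj('wrist',(.417,.060,.15))-proj('wrist',(.417,.020,.15)))
plan((.417,.040,.093),0,7)
E
```

```text
t 22.65 p [0.4154 0.0403 0.2265] q [ 0.07  0.06  1.86  0.    1.22 -1.51] F [-0.   0.1  0.8] w 0.0915
[322.03091876 258.0860787 ]
[183 180 182 189 188 191 197 194 194 194 198  49  51  50  51  52  49  48
  47  46  47  47  45  46  47  45  46  45  44  64 194 195 195 171 136 135
 136 141 163 195]
w px for 40mm [5.77934387e+01 7.65038189e-03]
turn [ 0.  -0.4 -0.1] shift [ 0.001 -0.    -0.134]
11.2 -0 0.1 0 -0.03 -0.01;22.3 -0.1 0.3 0 -0.07 -0.01;22.3 -0 0.2 0.01 -0.06 -0.02;22.3 -0 0.2 -0 -0.06 -0.02;22.3 -0.1 0.2 -0 -0.07 -0.01;22.4 0 0.2 0 -0.06 -0.02;11.1 0 0.1 0 -0.03 -0
```

Request:
carry_out:
  commands: "11 0 0 0 0 0;22 0 0.3 0 0 0;23 0 0.3 0 0 0;22 0 0.3 0 0 0;22 0 0.3 0 0 0;22 0 0 0 0 0;11 0 0 0 0 0;0 0 0 0 0 0"

```text
clock: 23.55
position: [0.4144, 0.0402, 0.0918]
orientation: [[-0.012, -0.0, 1.0], [0.001, 1.0, 0.0], [-1.0, 0.001, -0.012]]
wrist_force: [0.5, -0.1, 1.1]
gripper_width: 0.0914
```

Request:
carry_out:
  commands: "0 0 0 0 0 0;0 0 0 0 0 0;0 0 0 0 0 0;0 0 0 0 0 0;0 0 0 0 0 0;0 0 0 0 0 0;0 0 0 0 0 0"
  hand: 1
  grip_force: 25

```text
clock: 24.25
position: [0.4156, 0.0407, 0.0938]
orientation: [[-0.007, -0.001, 1.0], [0.002, 1.0, 0.001], [-1.0, 0.002, -0.007]]
wrist_force: [0.5, 0.3, 0.3]
gripper_width: 0.0399
```

Request:
carry_out:
  commands: "-10 0 0 0 0 0;-30 0 0 0 0 0;-40 0 0 0 0 0;-40 0 0 0 0 0;-40 0 0 0 0 0;-30 0 0 0 0 0;-10 0 0 0 0 0;0 0 0 0 0 0"

```text
clock: 25.05
position: [0.4174, 0.0403, 0.2947]
orientation: [[-0.005, -0.001, 1.0], [0.002, 1.0, 0.001], [-1.0, 0.002, -0.005]]
wrist_force: [-0.4, 0.2, -1.6]
gripper_width: 0.0398
```

```bash
python3 - <<'E'
from h import *
st()
plan((.5040,.0955,.293),0,6)
E
```

```text
t 25.05 p [0.4174 0.0403 0.2947] q [ 0.07  0.03  1.73  0.    1.39 -1.5 ] F [-0.4  0.2 -1.6] w 0.0398
turn [ 0.  -0.3 -0.1] shift [ 0.087  0.055 -0.002]
0.1 5.5 8.7 0 -0.03 -0.01;0.3 11 17.3 0.01 -0.06 -0.02;0.3 11.1 17.3 0.01 -0.05 -0.03;0.3 11 17.3 0 -0.06 -0.02;0.3 11 17.3 0.01 -0.06 -0.02;0.2 5.6 8.7 0 -0.02 -0.02
```

Request:
carry_out:
  commands: "0 5.5 9 0 -0.1 0;0 11 17 0 -0.1 0;0 11 17 0 -0.1 0;0 11 17 0 0 0;0 11 17 0 0 0;0 5.5 9 0 0 0;0 0 0 0 0 0;10 0 0 0 0 0;30 0 0 0 0 0;40 0 0 0 0 0;40 0 0 0 0 0;35 0 0 0 0 0;15 0 0 0 0 0;8 0 0 0 0 0;6 0 0 0 0 0;5 0 0 0 0 0;0 0 0 0 0 0;0 0 0 0 0 0"

```text
clock: 26.85
position: [0.503, 0.0957, 0.1051]
orientation: [[-0.001, -0.001, 1.0], [0.002, 1.0, 0.001], [-1.0, 0.002, -0.001]]
wrist_force: [-0.1, -0.1, -1.3]
gripper_width: 0.0401
```

```bash
python3 - <<'E'
from h import *
st()
E
```

```text
t 26.85 p [0.503  0.0957 0.1051] q [ 0.16  0.32  1.87  0.    0.96 -1.41] F [-0.1 -0.1 -1.3] w 0.0401
```

Request:
carry_out:
  commands: "2.5 0 0 0 0 0;2.5 0 0 0 0 0;1.5 0 0 0 0 0;0 0 0 0 0 0;0 0 0 0 0 0"

```text
clock: 27.35
position: [0.5034, 0.0958, 0.0988]
orientation: [[-0.0, -0.001, 1.0], [0.002, 1.0, 0.001], [-1.0, 0.002, -0.0]]
wrist_force: [-0.2, 0.1, 6.2]
gripper_width: 0.0398
```

Request:
carry_out:
  commands: "0 0 0 0 0 0;0 0 0 0 0 0;0 0 0 0 0 0;0 0 0 0 0 0;0 0 0 0 0 0"
  hand: 0.36

```text
clock: 27.85
position: [0.5024, 0.0957, 0.0977]
orientation: [[-0.003, -0.001, 1.0], [0.002, 1.0, 0.001], [-1.0, 0.002, -0.003]]
wrist_force: [-0.1, 0.0, -0.5]
gripper_width: 0.0583
```

Request:
carry_out:
  commands: "-10 0 0 0 0 0;-40 0 0 0 0 0;-40 0 0 0 0 0;-40 0 0 0 0 0;-40 0 0 0 0 0;-20 0 0 0 0 0;0 0 0 0 0 0"

```text
clock: 28.55
position: [0.5046, 0.0956, 0.2921]
orientation: [[0.006, -0.001, 1.0], [0.003, 1.0, 0.001], [-1.0, 0.003, 0.006]]
wrist_force: [0.8, 0.1, 0.1]
gripper_width: 0.0585
```

```bash
python3 - <<'E'
from h import *
st();im=manip.capture('wrist')[:,:,::-1].copy();cv2.imwrite('pics/c0.png',im)
plan((.408,.2165,.29),75,11)
E
```

```text
t 28.55 p [0.5046 0.0956 0.2921] q [ 0.16  0.18  1.56  0.    1.4  -1.41] F [0.8 0.1 0.1] w 0.0585
turn [-75.    0.1  -0.1] shift [-0.095  0.121  0.   ]
-0 6.1 -4.8 -3.75 0.01 -0;-0 12.7 -8.7 -7.49 0.01 -0.01;-0.1 13.7 -7 -7.5 0.02 -0.01;0 14.5 -5.1 -7.5 0.01 -0.01;-0 15.1 -3.2 -7.49 0.02 -0;-0.1 15.4 -1.2 -7.5 0.01 -0.01;0 15.4 0.8 -7.5 0.02 -0.01;-0 15.2 2.8 -7.49 0.01 -0.01;-0.1 14.6 4.7 -7.5 0.02 -0.01;-0 13.9 6.7 -7.5 0.01 -0;-0 6.5 4.2 -3.74 0.01 -0.01
```

Request:
carry_out:
  commands: "0 6 -4.8 -3.75 0 0;0 12.7 -8.7 -7.5 0 0;0 13.7 -7 -7.5 0 0;0 14.5 -5 -7.5 0 0;0 15 -3.2 -7.5 0 0;0 15.4 -1.2 -7.5 0 0;0 15.4 0.8 -7.5 0 0;0 15.2 2.8 -7.5 0 0;0 14.6 4.7 -7.5 0 0;0 13.9 6.7 -7.5 0 0;0 6.5 4.2 -3.75 0 0;0 0 0 0 0 0;0 0 0 0 0 0"
  hand: 0

```text
clock: 29.9
position: [0.4072, 0.2159, 0.2873]
orientation: [[-0.004, -0.966, 0.259], [0.001, 0.259, 0.966], [-1.0, 0.004, -0.001]]
wrist_force: [-0.6, 0.1, 0.2]
gripper_width: 0.0912
```

```bash
python3 - <<'E'
from h import *
st();im=manip.capture('wrist')[:,:,::-1].copy();cv2.imwrite('pics/c1.png',im)
c=proj('wrist',(.408,.2165,.171));print(c)
h=cv2.cvtColor(im,cv2.COLOR_BGR2HSV);m=cv2.inRange(h,(50,60,150),(85,200,255));k=np.zeros_like(m);u,v=c.astype(int);k[max(v-50,0):v+50,u-60:u+60]=m[max(v-50,0):v+50,u-60:u+60]
n,l,s,cc=cv2.connectedComponentsWithStats(k);i=1+s[1:,4].argmax();print(cc[i],s[i],at('wrist',*cc[i],.171),at('wrist',s[i,0]+s[i,2]/2,s[i,1]+s[i,3]/2,.171))
plan((.408,.2165,.112),75,8)
E
```

```text
t 29.9 p [0.4072 0.2159 0.2873] q [ 0.46  0.1   1.67  0.    1.38 -2.42] F [-0.6  0.1  0.2] w 0.0912
[319.90164553 244.18048472]
[320.1532721  244.25947187] [ 293  213   57   57 1742] [0.4078239 0.2166142 0.171    ] [0.40620896 0.21471969 0.171     ]
turn [-0.  -0.  -0.2] shift [ 0.001  0.001 -0.176]
12.5 -0.1 0.1 -0 -0 -0.02;25.1 -0.1 0.1 -0.01 -0 -0.03;25.1 -0.1 0.1 -0.01 -0 -0.03;25.1 -0.1 0.1 -0 -0.01 -0.03;25 -0.1 0.2 -0.01 0 -0.03;25.1 -0.1 0.1 -0 -0 -0.04;25.1 -0.1 0.1 -0.01 -0 -0.03;12.5 -0 0.1 -0 -0 -0.01
```

The can is centred under the gripper, so I'll descend and grip.

Request:
carry_out:
  commands: "12 0 0 0 0 0;25 0 0 0 0 0;25 0 0.3 0 0 0;25 0 0 0 0 0;25 0 0.3 0 0 0;25 0 0 0 0 0;25 0 0 0 0 0;12 0 0 0 0 0;0 0 0 0 0 0"

```text
clock: 30.85
position: [0.4058, 0.2159, 0.1119]
orientation: [[-0.007, -0.966, 0.259], [-0.001, 0.259, 0.966], [-1.0, 0.007, -0.003]]
wrist_force: [0.0, 0.0, -0.3]
gripper_width: 0.0915
```

Request:
carry_out:
  commands: "0 0 0 0 0 0;0 0 0 0 0 0;0 0 0 0 0 0;0 0 0 0 0 0;0 0 0 0 0 0;0 0 0 0 0 0"
  hand: 1
  grip_force: 30

```text
clock: 31.45
position: [0.4076, 0.2172, 0.1147]
orientation: [[-0.002, -0.966, 0.258], [0.002, 0.258, 0.966], [-1.0, 0.002, 0.002]]
wrist_force: [-0.2, -0.4, 0.9]
gripper_width: 0.0488
```

Request:
carry_out:
  commands: "-10 0 0 0 0 0;-30 0 0 0 0 0;-40 0 0 0 0 0;-40 0 0 0 0 0;-40 0 0 0 0 0;-40 0 0 0 0 0;-20 0 0 0 0 0;0 0 0 0 0 0"

```text
clock: 32.25
position: [0.409, 0.2173, 0.3378]
orientation: [[0.004, -0.966, 0.258], [0.005, 0.258, 0.966], [-1.0, -0.003, 0.006]]
wrist_force: [0.2, 0.4, -3.2]
gripper_width: 0.0488
```

```bash
python3 - <<'E'
from h import *
st()
plan((.410,-.02,.335),0,13)
E
```

```text
t 32.25 p [0.409  0.2173 0.3378] q [ 0.46  0.08  1.57  0.    1.49 -2.42] F [ 0.2  0.4 -3.2] w 0.0488
turn [75.   0.4 -0.1] shift [ 0.001 -0.237 -0.003]
0.1 -2.6 -9.5 3.13 0.02 -0;0.1 -6.2 -18.8 6.25 0.03 -0.01;0.2 -8.2 -18 6.25 0.03 -0.01;0.1 -10.2 -17 6.25 0.03 -0.01;0.2 -11.9 -15.7 6.26 0.03 -0.01;0.2 -13.6 -14.4 6.25 0.04 -0;0.2 -15 -12.8 6.25 0.03 -0.01;0.2 -16.4 -11.1 6.26 0.03 -0.01;0.2 -17.5 -9.3 6.25 0.03 -0.01;0.2 -18.4 -7.3 6.25 0.03 -0;0.2 -19 -5.2 6.25 0.04 -0.01;0.2 -19.6 -3.1 6.26 0.03 -0.01;0.2 -9.8 -0.5 3.12 0.01 -0
```

Request:
carry_out:
  commands: "0 -2.6 -9.5 3.13 0 0;0 -6.2 -18.8 6.25 0 0;0 -8.2 -18 6.25 0 0;0 -10 -17 6.25 0 0;0 -12 -15.7 6.25 0 0;0 -13.6 -14.4 6.25 0 0;0 -15 -12.8 6.25 0 0;0 -16.4 -11 6.25 0 0;0 -17.5 -9.3 6.25 0 0;0 -18.4 -7.3 6.25 0.1 0;0 -19 -5.2 6.25 0.1 0;0 -19.6 -3 6.25 0.1 0;0 -9.8 -0.5 3.13 0 0;0 0 0 0 0 0"

```text
clock: 33.65
position: [0.4082, -0.0213, 0.3323]
orientation: [[-0.011, 0.001, 1.0], [0.001, 1.0, -0.001], [-1.0, 0.001, -0.011]]
wrist_force: [0.6, 0.2, -2.6]
gripper_width: 0.0489
```

```bash
python3 - <<'E'
from h import *
st()
plan((.4985,-.0995,.32),0,7)
t=manip.capture('top')[:,:,::-1].copy();cv2.imwrite('pics/e_t.png',t)
w=manip.capture('wrist')[:,:,::-1].copy();cv2.imwrite('pics/e_w.png',w)
cv2.imwrite('pics/e.png',np.vstack([cv2.resize(t[120:280,190:440],(800,512))]))
E
```

```text
t 33.65 p [ 0.4082 -0.0213  0.3323] q [-0.08 -0.    1.67 -0.    1.49 -1.65] F [ 0.6  0.2 -2.6] w 0.0489
turn [-0.1 -0.6 -0. ] shift [ 0.09  -0.078 -0.012]
0.9 -6.5 7.5 -0.01 -0.05 -0;1.9 -13 15.1 -0.01 -0.11 -0.01;1.9 -13.1 15.1 -0.02 -0.1 -0.01;2 -13 15.1 -0.01 -0.11 -0;2 -13 15.1 -0.01 -0.1 -0.01;2 -13 15 -0.02 -0.11 -0.01;1 -6.6 7.6 -0.01 -0.05 0
```

View pics/e.png

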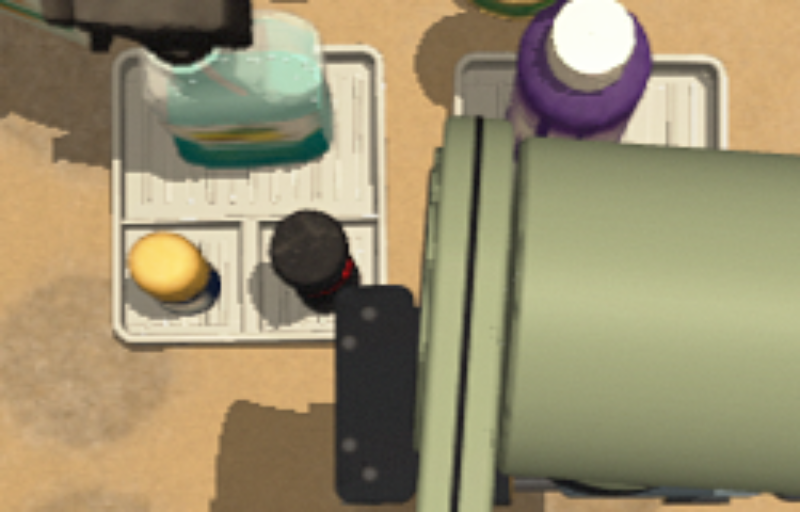

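Request:
carry_out:
  commands: "1 -6.5 7.5 0 -0.1 0;2 -13 15 0 -0.1 0;2 -13 15 0 -0.1 0;2 -13 15 0 -0.1 0;2 -13 15 0 -0.1 0;2 -13 15 0 -0.1 0;1 -6 8 0 0 0;0 0 0 0 0 0;0 0 0 0 0 0"

```text
clock: 34.65
position: [0.4994, -0.0977, 0.3216]
orientation: [[0.002, -0.0, 1.0], [0.001, 1.0, 0.0], [-1.0, 0.001, 0.002]]
wrist_force: [-0.7, 0.3, -2.7]
gripper_width: 0.0487
```

```bash
python3 - <<'E'
from h import *
st()
plan((.4985,-.0990,.140),0,7)
E
```

```text
t 34.65 p [ 0.4994 -0.0977  0.3216] q [-0.22  0.16  1.51  0.    1.47 -1.79] F [-0.7  0.3 -2.7] w 0.0487
turn [ 0.   0.1 -0.1] shift [-0.001 -0.001 -0.182]
15.1 -0.1 -0.1 0 0.01 -0.01;30.3 -0.3 -0.2 0 0.02 -0.01;30.3 -0.2 -0.2 0.01 0.02 -0.01;30.2 -0.3 -0.2 -0 0.02 -0.02;30.3 -0.2 -0.2 0 0.02 -0.01;30.2 -0.2 -0.1 0 0.02 -0.01;15.2 -0.1 -0.1 0 0 -0.01
```

Request:
carry_out:
  commands: "15 0 0 0 0 0;30 -0.3 -0.3 0 0 0;35 -0.3 -0.3 0 0 0;35 -0.4 0 0 0 0;30 0 0 0 0 0;15 0 0 0 0 0;0 0 0 0 0 0;0 0 0 0 0 0"

```text
clock: 35.45
position: [0.4998, -0.0984, 0.1627]
orientation: [[0.004, -0.001, 1.0], [0.001, 1.0, 0.001], [-1.0, 0.001, 0.004]]
wrist_force: [0.7, -0.4, -2.5]
gripper_width: 0.0492
```

Request:
carry_out:
  commands: "5 0 0 0 0 0;6 0 0 0 0 0;6 0 0 0 0 0;6 0 0 0 0 0;5 0 0 0 0 0;4 0 0 0 0 0;3 0 0 0 0 0;0 0 0 0 0 0;0 0 0 0 0 0"

```text
clock: 36.35
position: [0.4998, -0.0987, 0.1268]
orientation: [[0.003, -0.0, 1.0], [0.001, 1.0, 0.0], [-1.0, 0.001, 0.003]]
wrist_force: [0.5, -0.4, -1.8]
gripper_width: 0.0489
```

Request:
carry_out:
  commands: "3 0 0 0 0 0;2 0 0 0 0 0;1.5 0 0 0 0 0;0 0 0 0 0 0;0 0 0 0 0 0"

```text
clock: 36.85
position: [0.4997, -0.0987, 0.1202]
orientation: [[0.003, -0.0, 1.0], [0.001, 1.0, 0.0], [-1.0, 0.001, 0.003]]
wrist_force: [-0.4, -0.1, -1.5]
gripper_width: 0.049
```

Request:
carry_out:
  commands: "0 0 0 0 0 0;0 0 0 0 0 0;0 0 0 0 0 0;0 0 0 0 0 0;0 0 0 0 0 0"
  hand: 0.28

```text
clock: 37.35
position: [0.4998, -0.0987, 0.1204]
orientation: [[0.003, -0.0, 1.0], [0.001, 1.0, 0.0], [-1.0, 0.001, 0.003]]
wrist_force: [-0.1, -0.6, 0.5]
gripper_width: 0.0656
```

Request:
carry_out:
  commands: "-10 0 0 0 0 0;-35 0 0 0 0 0;-40 0 0 0 0 0;-40 0 0 0 0 0;-40 0 0 0 0 0;-40 0 0 0 0 0;-20 0 0 0 0 0;0 0 -15 0 0 0;0 0 -40 0 0 0;0 0 -40 0 0 0;0 0 -40 0 0 0;0 0 -15 0 0 0;0 0 0 0 0 0"

```text
clock: 38.65
position: [0.3467, -0.0986, 0.3447]
orientation: [[0.003, 0.001, 1.0], [0.001, 1.0, -0.001], [-1.0, 0.001, 0.003]]
wrist_force: [0.4, -0.0, 0.5]
gripper_width: 0.0659
```

```bash
python3 - <<'E'
from h import *
st()
t=manip.capture('top')[:,:,::-1].copy();w=manip.capture('wrist')[:,:,::-1].copy();s=manip.capture('scene')[:,:,::-1].copy()
cv2.imwrite('pics/f.png',np.vstack([np.hstack([cv2.resize(t[110:290,190:440],(400,300)),cv2.resize(s[120:320,180:440],(400,300))]),np.hstack([cv2.resize(w,(400,300)),cv2.resize(s,(400,300))])]))
E
```

```text
t 38.65 p [ 0.3467 -0.0986  0.3447] q [-0.31 -0.09  1.72  0.    1.51 -1.88] F [ 0.4 -0.   0.5] w 0.0659
```

View pics/f.png

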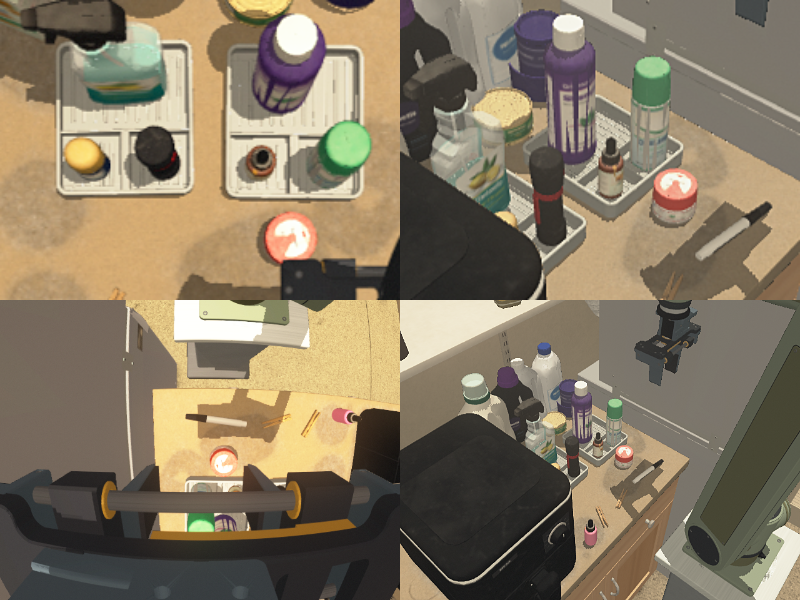

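All four parts stand upright in their wells, and the bottles and pot look in place. I'll compare them numerically with the first top picture, then hand in.

```bash
python3 - <<'E'
from h import *
a=cv2.imread('pics/top0.png');b=manip.capture('top')[:,:,::-1].copy()
for n,(u,v,k) in{'pot':(371,253,12),'purple cap':(375,132,14),'trigger':(240,122,14),'label':(268,158,18)}.items():
    T=a[v-k:v+k,u-k:u+k];S=b[v-k-8:v+k+8,u-k-8:u+k+8];r=cv2.minMaxLoc(cv2.matchTemplate(S,T,cv2.TM_CCOEFF_NORMED));print(n,np.array(r[3])-8,round(r[1],2))
print(manip.hand_in())
E
```

```text
pot [ 0 -1] 0.73
purple cap [0 0] 1.0
trigger [0 0] 1.0
label [0 0] 1.0
the job is handed in; nothing more can be done
None
```

Both stain kits are made up and the job is handed in, at about 38.7 s of the 93 s allowed.

- **Trigger-spray tray:** the stain roller is in the left well and the black lamp is in the right.
- **Purple-bottle tray:** the amber dropper bottle is in the left well and the starch can is in the right. I left the pink look-alike alone.

**Last checks:**
- The final pictures show all four things upright in their wells, with the gripper clear of everything. The roller is partly hidden in the side view, so I checked it only from above.
- Compared with the first top picture, the purple cap, the spray trigger and its label have not moved (0 px).
- The pot matched at 1 px, with a lower score of 0.73. The gripper's shadow and body were close by in that picture, and I never touched the pot.

**What disagreed along the way:**
- **Camera disagreement:** the wrist and top cameras differed by 3–5 mm in y on some positions. I used values in between, well within the room in the wells.
- **Dropper grip:** the fingers closed to 31 mm, partly on its shoulder, instead of 24 mm on the collar. It was carried and set down upright.
- **Start position:** in the pictures the arm began inside the grey appliance on the right. It came out without any contact force showing.

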